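Load the washed cups mouth up into the UV curing box and start it

ROBOT

A 6-joint arm with a two-finger parallel gripper is mounted at the origin on the work surface. World frame = base frame: x ahead of the robot, y to its left, z up, the work surface at z = 0. Lengths are in m, angles in rad, forces in N, time in s.
With the tool pointing down it reaches from about 0.35 to 0.975 m from the base axis. Payload 7.1 kg.
Tool frame: the origin (TCP) lies midway between the tips of the shut fingers; the grasp point (between the pads) lies 19 mm behind it (env.grip_depth is the distance from the TCP to the grasp point, in m); z points along the fingers, y is the line along which they close (so a half turn about z gives the same grasp; the last joint's range is limited). The gripper opens to 88 mm and grips with 3 to 60 N. Pads are 20 mm wide; open, the fingers measure 115 mm over their backs; the gripper's body (75 mm by 178 mm) begins 61 mm behind the grasp point.
Start: joints at [-0.019, 0.423, 1.63, -0, 1.089, -0.019], TCP at [0.625, 0, 0.223] pointing down, gripper open.
Joint ranges: [-3, 3], [-0.9, 2.11], [0.09, 2.58], [-1.31, 4.45], [0.11, 2.69], [-2.54, 2.54]. Speed limits (rad/s): [2.39, 2.39, 3.01, 3.14, 3.14, 3.14].

INTERFACE

Orientations are given as [roll, pitch, yaw] about the fixed x, y, z axes, in that order (R = Rz(yaw) Ry(pitch) Rx(roll)).
In Python, from rig import env gives the robot as it stands.
- The arm moves only by the tool apply_moves, never from a script. Its argument "rows" is a list of rows, each an object with "dp": the shift along the world's x, y, z in units of 250 mm (1.0 is 250 mm), a list of three; "rotation": the turn, a rotation vector about the world's x, y, z in units of 30 degrees (1.0 is 30 degrees), a list of three; "fingers": the opening, from -1 (shut) to 1 (fully open). In form: [{"dp": [tx, ty, tz], "rotation": [wx, wy, wz], "fingers": fingers}, ...]. A call has 1 to 8 rows; each row is the pose to reach, as a shift and turn from the pose commanded when the call began; what a row does not reach only later rows make up. A row lasts 1/10 s, in which the tool goes at most 50 mm and 8.59 degrees, less where a joint would pass 70% of its speed; a pose out of reach is approached as far as the arm can. A call with a number of a shift or a turn outside -1 to 1 is refused whole. A call with a gripper value outside its range is refused whole. The fingers move at their own pace and stop on an object; "force" is the grip in N (left out, the last holds). Time passes only in rows, so rows that repeat a pose let the fingers close. It gives the time, the measured TCP pose, the force, the opening and the grip force at its end, in the units of the state.
- env.sense(): the state, without advancing time (a new reading comes with each control period).
- env.get_image(name): name is "scene" or "side" or "wrist"; returns the picture (400x640x3 uint8, red, green, blue); there is no depth.
- env.camera_params(name): a dict with "K" (3x3 intrinsics, pixels), "k1" (the pictures are not rectified: a ray, as slopes to the right and down, at radius r is drawn at 1 + k1 r^2 times it, then the intrinsics apply), "extrinsics" (4x4, takes a point from world to camera coordinates). Camera axes: x right, y up, looking along -z (the intrinsics and any distortion apply to the point x, -y, -z); pixel columns grow to the right and rows downward; lengths in m; the calibration is good to about 2 mm. A picture is of the moment at which its call begins: read the wrist's pose just before it. camera_params takes no time and is no camera call; for the wrist camera it gives the pose at the moment of the call.
- env.finish_job(): hands the job in; it is judged then, once.
The state is a dict: "time_s": time; "qpos": joint angles; "joint_vel": joint speeds; "joint_torque": joint torques, N m; "tool_pos": TCP position; "ee_rot": TCP orientation; "force": force on the tool from outside, world axes, zero at the start; "moment": the same for the moment, N m; "grip_width": finger opening in m; "grip_force": force on a finger pad.
Only numpy, scipy, OpenCV 4.12 (cv2) and the standard library are available. Lean on these libraries where they do the work, as an engineer would, in place of code of your own. Each camera call takes 0.05 s, during which the arm holds its last target. There are 200 camera calls.

TASK

The washed resin cups are draining mouth down on the black mat: turn every one of them over and stand it mouth up on the floor of the UV curing box. Once all are in, swing the amber door down and press it until it seats on its catch, then push the red timer slide all the way to its end stop. Leave the green gear and the orange bracket where they lie.

Things in the scene. Friction and masses are not known exactly. Their poses are not given: they have to be found in the camera images.
- cup_a: grey printed cup (not all four are there every time), octagonal, straight-sided: 54 mm across flats, 58 across corners, 72 tall, walls 3.5, some 60 g; starts mouth down on the mat. Origin: centre of the mouth, in the rim's plane; z runs from mouth to base (up while mouth down); x is square to a flat, as is every 45 degrees round. Lies stably on any flat.
- cup_b: grey printed cup (not all four are there every time), octagonal, straight-sided: 54 mm across flats, 58 across corners, 72 tall, walls 3.5, some 60 g; starts mouth down on the mat. Origin: centre of the mouth, in the rim's plane; z runs from mouth to base (up while mouth down); x is square to a flat, as is every 45 degrees round. Lies stably on any flat.
- cup_c: grey printed cup (not all four are there every time), octagonal, straight-sided: 54 mm across flats, 58 across corners, 72 tall, walls 3.5, some 60 g; starts mouth down on the mat. Origin: centre of the mouth, in the rim's plane; z runs from mouth to base (up while mouth down); x is square to a flat, as is every 45 degrees round. Lies stably on any flat.
- cup_d: grey printed cup (not all four are there every time), octagonal, straight-sided: 54 mm across flats, 58 across corners, 72 tall, walls 3.5, some 60 g; starts mouth down on the mat. Origin: centre of the mouth, in the rim's plane; z runs from mouth to base (up while mouth down); x is square to a flat, as is every 45 degrees round. Lies stably on any flat.
- mat: black rubber draining mat, 260 (x) x 300 (y) x 4 mm, fixed, left of the middle; origin at the centre of its underside
- curebox: white UV curing box, fixed, right of the middle: open tub 190 (x) x 260 (y) mm outside, 170 x 240 inside, walls 10 thick, their top 125 above the bench; in front (-x) of the tub a ledge 90 deep (same width), 50 high. Origin on the bench under the tub's centre; x points from front to hinge side, z up
- chamber (a point): centre of the tub's inner floor, 30 mm above the bench; axes as the curing box
- hinge (a point): middle of the door's hinge line, 95 mm behind (+x of) the tub's centre, 125 mm above the bench; the line runs along the box's y. The door: 190 mm from hinge to front edge, 260 wide, 8 thick, amber window in a black frame. Its stiff hinge (0.45 N m) holds it wherever it is left
- door (a joint): angle of the amber top door, rad: 0 shut and seated, 1.57 upright, 1.95 fully open; it starts open, leaning back a little. A sprung ball catch in the middle of the front wall stops it at about 0.06 rad; 5 to 10 N down on its front edge press it past the ball to 0, where it stays
- door_lip (a point): top of the finger lip (12 x 90 mm, 11 mm high) on the outer face at the middle of the door's front edge, 184 mm from the hinge line; with the door shut it is 19 mm above the tub's top and faces up
- timer (a joint): timer slide, m: 0 at its zero end, 0.080 at its end stop (full time); grows towards the box's +y, about 2 N of friction, stays where it is left
- timer_top (a point): centre of the top of the timer's red grip, moving with it: grip 28 mm in the box's x, 20 in its y, 40 tall, on a 14 mm high track (40 mm wide) along y on the ledge; centre 53 mm in front of the tub's front wall
- gear: green printed gear, 42 mm across, 15 mm high, lying in the middle of the mat; origin under its centre
- bracket: orange printed L-bracket, 50 x 30 mm foot, 46 mm high, beyond the open middle of the bench; origin under the middle of its foot
There are look-alikes about, which are no part of the job. Leave any blue look-alike of the cup_b alone. What is shaped like the cup_d but purple is not meant.

How it is judged:
On the way, in this order (a step that is already met when the one before it is completed fails the run):
1. every cup stands mouth up on the floor of the curing box (angle between each of cup_a, cup_b, cup_c, cup_d's own z axis and vertical above 3 rad and x of cup_a in the frame of chamber between -0.065 and 0.065 m and y of cup_a in the frame of chamber between -0.1 and 0.1 m and z of cup_a in the frame of chamber between 0.064 and 0.08 m and linear speed of each of cup_a, cup_b, cup_c, cup_d below 0.03 m/s and x of cup_b in the frame of chamber between -0.065 and 0.065 m and y of cup_b in the frame of chamber between -0.1 and 0.1 m and z of cup_b in the frame of chamber between 0.064 and 0.08 m and x of cup_c in the frame of chamber between -0.065 and 0.065 m and y of cup_c in the frame of chamber between -0.1 and 0.1 m and z of cup_c in the frame of chamber between 0.064 and 0.08 m and x of cup_d in the frame of chamber between -0.065 and 0.065 m and y of cup_d in the frame of chamber between -0.1 and 0.1 m and z of cup_d in the frame of chamber between 0.064 and 0.08 m), for 0.2 s.
2. the door is shut and seated on its catch (value of joint door below 0.02 rad), for 0.3 s.
3. the timer slide is at its end stop (value of joint timer above 0.077 m), for 0.2 s.
At the end, for the whole second after the job is handed in: every cup stands at rest, mouth up (within about 8 degrees), on the floor of the curing box; the door is seated (below 0.02 rad) and the timer slide within 3 mm of its end stop (all of step 1 and value of joint door below 0.02 rad and value of joint timer above 0.077 m); the robot touches nothing.
It fails at once if a thing that is no part of the job (gear or bracket) is shoved more than 5 cm (distance of any of gear, bracket from where it was at the start of the episode above 0.05 m).
Of cup_a, cup_b, cup_c, cup_d only 2 to 3 are there at a start; the rules pass over those that are not, and their reading is None.
At some moment in a run one of cup_a, cup_b, cup_c, cup_d may be knocked a few centimetres aside while the robot is not near it.
Once in a run the grip may slacken for a moment while it holds something.
It also fails if it takes over 210 s, if anything falls off the work surface, if the arm or the gripper's body presses on something with over 40 N, if the wrist force passes 120 N, or if a joint passes its speed limit or range.

## Working session

There is one attempt and no reset: what is moved stays moved. The work goes in short steps, Python scripts to look and compute and a tool call to move; the robot and the scene stay as the last step left them, time stands still between calls to the robot, and variables do not carry over. Pictures are saved under pics/ and viewed, at most 14 in all, crops included, and the job is handed in when it is done.

Besides the shell and the picture viewer there is one more tool, called after "Call:" as name([rows], argument=value, ...), one row to a line, values as JSON. apply_moves: Moves the arm, as the interface text tells. Shifts and turns lie within -1 to 1; 1 stands for 250 mm of shift or 30 degrees of turn. Its arguments: {"type":"object","properties":{"rows":{"type":"array","items":{"type":"object","properties":{"dp":{"type":"array","items":{"type":"number","minimum":-1,"maximum":1}},"rotation":{"type":"array","items":{"type":"number","minimum":-1,"maximum":1}},"fingers":{"type":"number"}}}},"force":{"type":"number"}},"required":["rows"]}

```bash
ls; mkdir -p pics
cat > h.py <<'E'
import numpy as np, cv2
from rig import env
def snap(n,f):
    p=env.camera_params(n); im=env.get_image(n); cv2.imwrite('pics/'+f,im[:,:,::-1]); return im,p
def ray(p,u,v):
    K=np.array(p['K']);x=(u-K[0,2])/K[0,0];y=(v-K[1,2])/K[1,1]
    a,b=x,y
    for _ in range(20):
        s=1+p['k1']*(a*a+b*b);a,b=x/s,y/s
    E=np.array(p['extrinsics']);R=E[:3,:3];t=E[:3,3]
    d=R.T@np.array([a,-b,-1.]);return -R.T@t,d
def onz(p,u,v,z):
    c,d=ray(p,u,v);return c+d*(z-c[2])/d[2]
def proj(p,X):
    E=np.array(p['extrinsics']);c=E[:3,:3]@np.array(X)+E[:3,3];a,b=c[0]/-c[2],-c[1]/-c[2]
    s=1+p['k1']*(a*a+b*b);K=np.array(p['K']);return K[0,0]*a*s+K[0,2],K[1,1]*b*s+K[1,2]
E
python3 - <<'E'
from h import *
for n in('scene','side'):
    im,p=snap(n,n+'0.png');c,d=ray(p,320,200);print(n,c.round(3),d.round(3),p['K'],p['k1'])
print(env.sense())
E
```

```text
pics
scene [ 1.296 -0.12   0.987] [-0.675  0.12  -0.728] [[499.96844161   0.         322.54475817]
 [  0.         499.96844161 202.53824785]
 [  0.           0.           1.        ]] -0.08050628907649915
side [0.402 0.876 0.904] [ 0.11  -0.701 -0.705] [[405.42323765   0.         322.58434098]
 [  0.         405.42323765 195.52149578]
 [  0.           0.           1.        ]] -0.07410146728213769
{'time_s': 0.1, 'qpos': array([-1.89771275e-02,  4.23796894e-01,  1.63056677e+00,  3.23339940e-06,
        1.08859787e+00, -1.90299684e-02]), 'joint_vel': array([-0.00034864, -0.00287919, -0.00447661,  0.00070639,  0.00142688,
        0.00088192]), 'joint_torque': array([ 6.49496542e-04, -5.45618248e+01, -2.74323839e+01,  6.46709581e-02,
        1.88581715e-02,  1.54216096e-06]), 'tool_pos': array([6.24519431e-01, 5.00225093e-05, 2.21977542e-01]), 'ee_rot': array([-3.14022408e+00, -2.89102847e-05,  1.57084765e+00]), 'force': array([-0.29143497, -0.28704944,  0.12737968]), 'moment': array([ 0.02214319, -0.01085857,  0.03706861]), 'grip_force': 0.0, 'grip_width': 0.08805580865054229}
```

View pics/scene0.png

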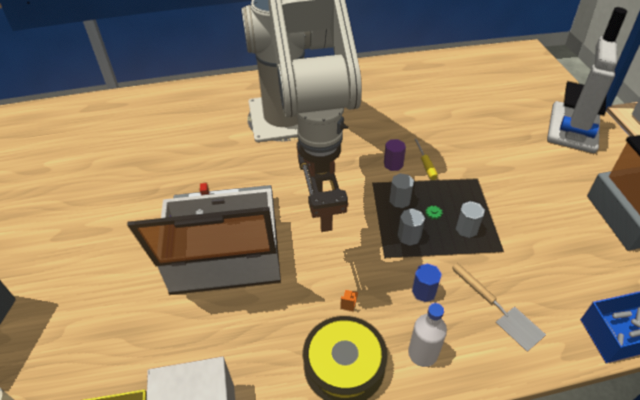

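View pics/side0.png

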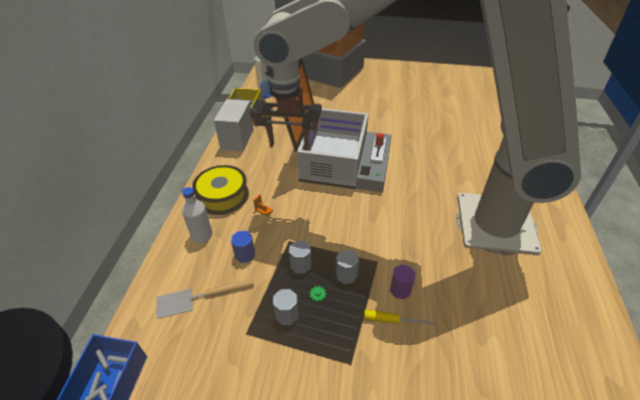

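Scene view: three grey cups on the mat at about (401,190), (411,227) and (470,219). In the side view they are at (347,266), (300,257) and (286,307). The look-alikes are a purple cup (scene 395,155; side 403,281) and a blue cup (427,283; side 243,246). The box is on the -y side with its red grip at (204,188), and the bracket is at (348,299). I choose the three grey cups.

Run:
```python
from h import *
ims=cv2.imread('pics/scene0.png'),cv2.imread('pics/side0.png')
P=env.camera_params('scene'),env.camera_params('side')
for n,pts in((0,[(402,181),(412,217),(471,209)]),(1,[(347,257),(300,248),(285,298)])):
    for q in pts: print(n,q,onz(P[n],*q,0.076).round(3))
def cent(im,p,lo,hi,z):
    m=cv2.inRange(cv2.cvtColor(im,cv2.COLOR_BGR2HSV),lo,hi);k,l,s,c=cv2.connectedComponentsWithStats(m)
    for i in range(1,k):
        if s[i,4]>15: print(s[i],c[i].round(1),onz(p,*c[i],z).round(3))
for n in(0,1):
    print('green');cent(ims[n],P[n],(50,120,60),(80,255,255),.015)
    print('red');cent(ims[n],P[n],(0,180,90),(4,255,255),.085)
    print('orange');cent(ims[n],P[n],(8,200,150),(14,255,255),.02)
    print('purple');cent(ims[n],P[n],(135,80,30),(160,255,255),.038)
a=cv2.resize(ims[0][160:310,110:310],None,fx=4,fy=4,interpolation=2)[:600]
b=cv2.resize(ims[1][90:200,280:410],None,fx=5,fy=5,interpolation=2)
cv2.imwrite('pics/a.png',a);cv2.imwrite('pics/b.png',b)
```

```text
0 (402, 181) [0.43  0.25  0.076]
0 (412, 217) [0.554 0.237 0.076]
0 (471, 209) [0.559 0.388 0.076]
1 (347, 257) [0.433 0.246 0.076]
1 (300, 248) [0.557 0.234 0.076]
1 (285, 298) [0.565 0.385 0.076]
green
[426 206  16  13 164] [433.6 211.8] [0.498 0.322 0.015]
red
[201 184   6   7  40] [203.4 187. ] [ 0.354 -0.256  0.085]
orange
[342 291  14  12 103] [349.6 296. ] [0.706 0.047 0.02 ]
purple
[385 140  20  30 511] [394.2 154.3] [0.285 0.277 0.038]
green
[310 286  16  15 185] [317.4 293.2] [0.498 0.323 0.015]
red
orange
purple
[394 265  21  21 313] [403.6 274.7] [0.285 0.254 0.038]
[395 287  13  11  42] [399.8 293.1] [0.294 0.31  0.038]
```

View pics/b.png

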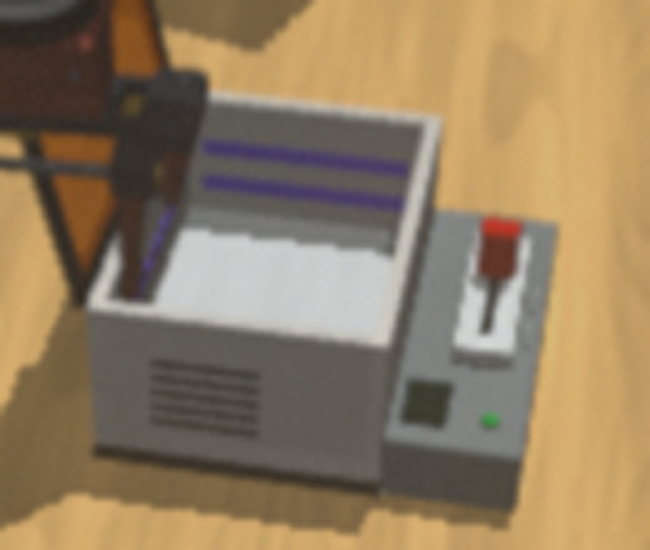

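View pics/a.png

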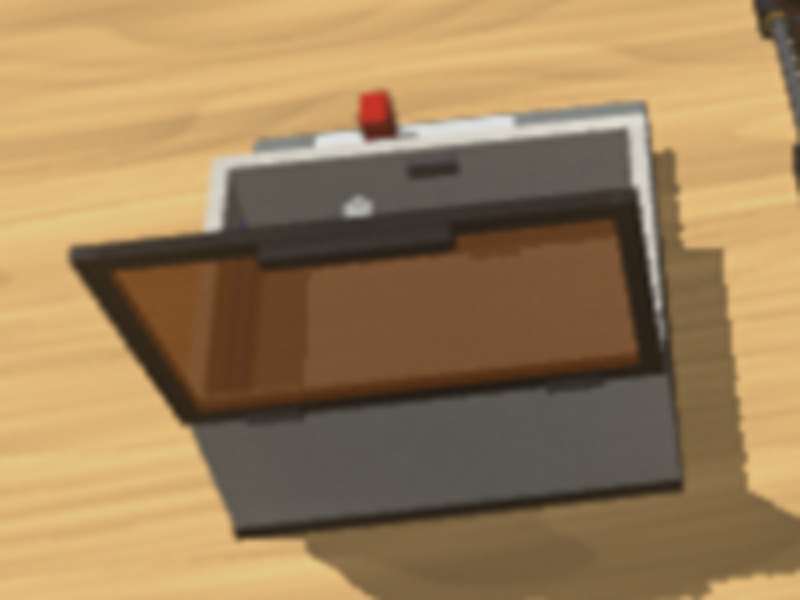

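The crops show the tub's top rim corners in the side view at about (358,159), (298,152) and (368,114). The red grip top is at (380,136), at the far (-y) end of its track. The scene view gives the front corners at (271,189) and (164,200).

Run:
```python
from h import *
s,d=env.camera_params('scene'),env.camera_params('side')
for q in[(358,159),(298,151.6),(368,114)]:print('side',onz(d,*q,.125).round(3))
for q in[(271,188.5),(164.5,200)]:print('scene',onz(s,*q,.125).round(3))
print('grip',onz(d,380.3,135.5,.104).round(3),onz(s,204,184,.104).round(3))
```

```text
side [ 0.435 -0.09   0.125]
side [ 0.622 -0.101  0.125]
side [ 0.42  -0.344  0.125]
scene [ 0.436 -0.088  0.125]
scene [ 0.421 -0.344  0.125]
grip [ 0.371 -0.251  0.104] [ 0.364 -0.251  0.104]
```

Call:
apply_moves([
  {"dp": [-0.5,0.9,0.55],"rotation": [0,0,0],"fingers": 1},
  {"dp": [-0.5,0.9,0.55],"rotation": [0,0,0],"fingers": 1},
  {"dp": [-0.5,0.9,0.55],"rotation": [0,0,0],"fingers": 1},
  {"dp": [-0.5,0.9,0.55],"rotation": [0,0,0],"fingers": 1},
  {"dp": [-0.5,0.9,0.55],"rotation": [0,0,0],"fingers": 1},
  {"dp": [-0.5,0.9,0.55],"rotation": [0,0,0],"fingers": 1},
  {"dp": [-0.5,0.9,0.55],"rotation": [0,0,0],"fingers": 1},
  {"dp": [-0.5,0.9,0.55],"rotation": [0,0,0],"fingers": 1},
])

```text
time_s: 0.9
tool_pos: [0.4997, 0.2254, 0.3601]
ee_rot: [3.141, 0.0, 1.573]
force: [0.2, -1.5, -0.3]
grip_width: 0.0881
grip_force: 0.0
```

Run:
```python
from h import *
im,p=snap('wrist','w1.png');c,d=ray(p,320,200);print(c.round(3),d.round(3),env.sense()['tool_pos'],env.sense()['qpos'])
for q in[(.431,.248),(.555,.236),(.562,.387)]:print(proj(p,(*q,.076)))
```

```text
[0.5   0.298 0.522] [ 0.002 -0.263 -0.965] [0.49980213 0.22454392 0.35938667] [ 4.00799914e-01  1.76124360e-01  1.65067464e+00 -5.06144443e-04
  1.31588268e+00  4.00366484e-01]
(np.float64(266.9618099319048), np.float64(147.51594489550394))
(np.float64(361.16753439194446), np.float64(156.7531595334939))
(np.float64(370.8037252813498), np.float64(32.88744566798027))
```

View pics/w1.png

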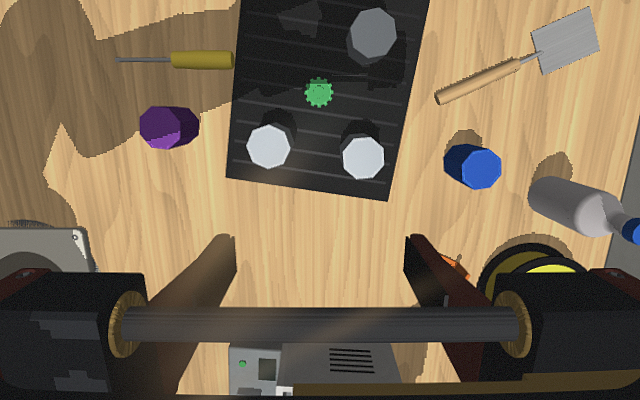

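The wrist view shows the three grey cup tops at (268,146), (362,158) and (372,33), matching the predicted projections. Purple is at (168,127) and blue at (472,168), clearly distinct, and the gear is at (318,92).

```bash
cat >> h.py <<'E'
def cups(im,p,z=.076,vmin=150,smax=40,amin=400):
    hsv=cv2.cvtColor(im,cv2.COLOR_RGB2HSV);m=cv2.inRange(hsv,(0,0,vmin),(180,smax,255))
    out=[]
    for c in cv2.findContours(m,cv2.RETR_EXTERNAL,cv2.CHAIN_APPROX_NONE)[0]:
        if cv2.contourArea(c)<amin: continue
        w=np.array([onz(p,*q,z)[:2] for q in c[:,0]])
        A=np.deg2rad(np.arange(0,180,1.));E=np.array([np.ptp(w@[np.cos(a),np.sin(a)]) for a in A])
        S=[sum(E[(k+45*j)%180] for j in range(4)) for k in range(45)]
        hull=cv2.convexHull((w*1e5).astype(np.int32));M=cv2.moments(hull)
        out.append((np.array([M['m10'],M['m01']])/M['m00']/1e5,int(np.argmin(S)),min(S)/4,max(S)/4,cv2.boundingRect(c)))
    return out
E
python3 - <<'E'
from h import *
im=cv2.imread('pics/w1.png')[:,:,::-1];p=env.camera_params('wrist')
print(im[146,268],im[158,362],im[33,372])
for v in(90,):
  for o in cups(im,p,vmin=v): print(o[0].round(4),o[1:])
E
```

```text
[200 207 211] [198 205 210] [112 117 122]
[ 0.4028 -0.1127] (43, np.float64(0.11583105164989366), np.float64(0.12262776487401009), (229, 347, 64, 49))
[0.0972 0.102 ] (0, np.float64(0.11655166075010759), np.float64(0.12152451391237076), (0, 229, 90, 43))
[0.5569 0.2332] (5, np.float64(0.054807370868654635), np.float64(0.05812055916875361), (342, 137, 42, 43))
[0.899  0.1628] (15, np.float64(0.202081331674639), np.float64(0.20730967690785745), (529, 126, 111, 154))
[0.435  0.2456] (19, np.float64(0.06211561726236248), np.float64(0.06456286111631948), (246, 124, 50, 46))
[0.5645 0.3859] (11, np.float64(0.0537014169180025), np.float64(0.05706995488672766), (350, 8, 47, 50))
[0.7998 0.3784] (25, np.float64(0.08426255111247688), np.float64(0.08984619894640596), (520, 7, 80, 68))
```

Call:
apply_moves([
  {"dp": [0.2,-0.4,0],"rotation": [0.9,0,0],"fingers": 1},
  {"dp": [0.2,-0.4,0],"rotation": [0.9,0,0],"fingers": 1},
  {"dp": [0.2,-0.4,0],"rotation": [0.9,0,0],"fingers": 1},
  {"dp": [0.2,-0.4,0],"rotation": [0.9,0,0],"fingers": 1},
])

```text
time_s: 1.35
tool_pos: [0.5508, 0.1195, 0.3576]
ee_rot: [-3.138, -0.474, 1.56]
force: [0.3, 0.2, -0.6]
grip_width: 0.088
grip_force: 0.0
```

Call:
apply_moves([
  {"dp": [0,0,0],"rotation": [0.9,0,0],"fingers": 1},
  {"dp": [0,0,0],"rotation": [0.9,0,0],"fingers": 1},
  {"dp": [0,0,0],"rotation": [0.9,0,0],"fingers": 1},
  {"dp": [0,0,0],"rotation": [0.9,0,0],"fingers": 1},
])

```text
time_s: 1.75
tool_pos: [0.549, 0.1231, 0.3567]
ee_rot: [-3.128, -0.945, 1.556]
force: [0.4, -0.3, -1.4]
grip_width: 0.0881
grip_force: 0.0
```

Run:
```python
from h import *
im=cv2.imread('pics/w1.png')[:,:,::-1]
s=env.sense();print(s['qpos'].round(3),s['tool_pos'].round(3),s['ee_rot'].round(3),env.grip_depth)
```

```text
[-0.25   0.328  1.761  0.911  1.456 -0.551] [0.549 0.123 0.357] [-3.128 -0.945  1.556] 0.0187
```

Call:
apply_moves([
  {"dp": [0,0,0],"rotation": [0.8,0,0.2],"fingers": 1},
  {"dp": [0,0,0],"rotation": [0.8,0,0.2],"fingers": 1},
  {"dp": [0,0,0],"rotation": [0.8,0,0.2],"fingers": 1},
  {"dp": [0,0,0],"rotation": [0.8,0,0.2],"fingers": 1},
  {"dp": [0,0,0],"rotation": [0.8,0,0.2],"fingers": 1},
])

```text
time_s: 2.25
tool_pos: [0.5499, 0.1254, 0.3592]
ee_rot: [3.055, -1.355, 1.758]
force: [0.3, 1.7, -0.0]
grip_width: 0.0881
grip_force: 0.0
```

Run:
```python
from h import *
from scipy.spatial.transform import Rotation as R
from scipy.optimize import least_squares
s=env.sense();print(s['qpos'].round(3),s['tool_pos'].round(4),s['ee_rot'].round(3),R.from_euler('xyz',s['ee_rot']).as_matrix().round(3))
D=[([-0.019,.4238,1.6306,0,1.0886,-.019],[.6245,0,.222],[-3.14022,0,1.571]),
([.4008,.1761,1.6507,0,1.3159,.4004],[.4998,.2245,.3594],[3.141,0,1.573]),
([-.25,.328,1.761,.911,1.456,-.551],[.549,.123,.357],[-3.128,-.945,1.556]),(s['qpos'],s['tool_pos'],s['ee_rot'])]
def res(v):
    h,L1,L2,a,d=v;o=[]
    for q,t,e in D:
        w=np.array(t)-d*R.from_euler('xyz',e).as_matrix()[:,2]
        r=a+L1*np.sin(q[1])+L2*np.sin(q[1]+q[2])
        o+=[w[0]-r*np.cos(q[0]),w[1]-r*np.sin(q[0]),w[2]-h-L1*np.cos(q[1])-L2*np.cos(q[1]+q[2])]
    return np.array(o)
f=least_squares(res,[.4,.4,.4,0,.25]);print(f.x.round(3),abs(f.fun).max())
d=f.x[4];print('wrist',s['tool_pos']-d*R.from_euler('xyz',s['ee_rot']).as_matrix()[:,2])
snap('scene','s1.png')
```

```text
[-0.314  0.532  1.741  1.136  1.733 -0.802] [0.5499 0.1254 0.3592] [ 3.055 -1.355  1.758] [[-0.04   0.995 -0.096]
 [ 0.21   0.102  0.972]
 [ 0.977  0.018 -0.213]]
[ 0.319  0.498  0.494 -0.019  0.324] 0.0118388045527757
wrist [ 0.58105553 -0.18929974  0.42816327]
```

View pics/s1.png

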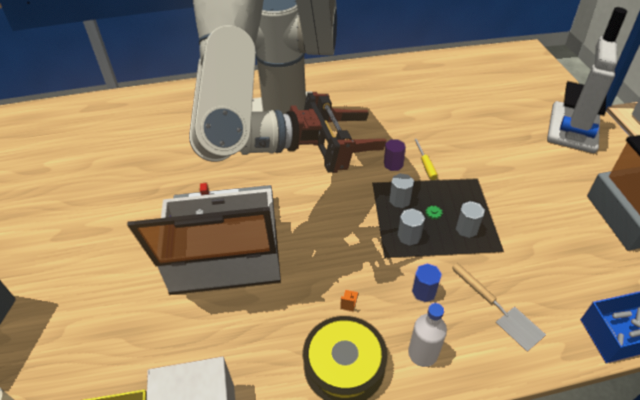

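```bash
cat > k.py <<'E'
import numpy as np
from scipy.spatial.transform import Rotation as R
H,L1,L2,A0,D6=.319,.498,.494,-.019,.324
def ik(t,M,d=None):
    w=np.array(t)-(d or D6)*M[:,2];q1=np.arctan2(w[1],w[0]);r=np.hypot(w[0],w[1])-A0;z=w[2]-H
    c=(r*r+z*z-L1**2-L2**2)/(2*L1*L2)
    if abs(c)>1: return None
    q3=np.arccos(c);q2=np.arctan2(r,z)-np.arctan2(L2*np.sin(q3),L1+L2*np.cos(q3))
    W=R.from_euler('ZY',[q1,q2+q3]).as_matrix().T@M
    return [np.array([q1,q2,q3,*e]) for e in(R.from_matrix(W).as_euler('ZYZ'),)]+[w]
def tool(dirdeg,dep,flip=0):  # tool z along heading, depressed; closing axis horizontal
    a,b=np.deg2rad([dirdeg,dep]);z=np.array([np.cos(a)*np.cos(b),np.sin(a)*np.cos(b),-np.sin(b)])
    y=np.array([np.sin(a),-np.cos(a),0])*(-1 if flip else 1);return np.c_[np.cross(y,z),y,z]
E
python3 - <<'E'
from h import *
from k import *
s=env.sense();M=R.from_euler('xyz',s['ee_rot']).as_matrix();print(ik(s['tool_pos'],M),s['qpos'].round(3));print(M.round(2),tool(95,12).round(2))
p=env.camera_params('wrist');T=np.eye(4);T[:3,:3]=M;T[:3,3]=s['tool_pos']
C=np.array(p['extrinsics'])@T
T[:3,:3]=R.from_euler('xyz',[3.141,0,1.573]).as_matrix();T[:3,3]=.4998,.2245,.3594
p['extrinsics']=C@np.linalg.inv(T);im=cv2.imread('pics/w1.png')[:,:,::-1]
for v in(150,185):
  for o in cups(im,p,vmin=v): print(v,o[0].round(4),o[1:])
for n,c,dirs in(('A',(.4335,.247),(50,60,70,80)),('B',(.557,.233),(50,)),('C',(.5645,.386),(56,101)),('site',(.5,.15),(50,60,70))):
  for d in dirs:
    for f in(0,1):
      M=tool(d,12,f);t=np.array([*c,.045])+.0187*M[:,2];print(n,d,f,[x.round(2) for x in ik(t,M)])
E
```

```text
[array([-0.31528811,  0.53216748,  1.73987062,  1.13548272,  1.73391835,
        0.76664992]), array([ 0.58099886, -0.18950334,  0.42941876])] [-0.314  0.53   1.741  1.137  1.733 -0.803]
[[-0.04  0.99 -0.1 ]
 [ 0.21  0.1   0.97]
 [ 0.98  0.02 -0.21]] [[-0.02  1.   -0.09]
 [ 0.21  0.09  0.97]
 [ 0.98  0.   -0.21]]
150 [0.8921 0.149 ] (28, np.float64(0.057950492507827384), np.float64(0.05907978110646728), (577, 195, 35, 42))
150 [0.5579 0.2338] (5, np.float64(0.05381541308180585), np.float64(0.05701665438860661), (343, 137, 41, 42))
150 [0.4325 0.2483] (19, np.float64(0.05396336676105416), np.float64(0.05698650930124044), (246, 125, 44, 44))
150 [0.8015 0.3797] (25, np.float64(0.08413450841133292), np.float64(0.08963701645794339), (521, 7, 79, 68))
185 [0.5578 0.2339] (5, np.float64(0.05333723226858102), np.float64(0.056449413556992026), (343, 137, 41, 42))
185 [0.4325 0.2483] (19, np.float64(0.05316694911520059), np.float64(0.05610246205299985), (246, 125, 44, 44))
A 50 0 [array([ 0.08,  1.03,  2.45,  2.37,  1.61, -0.24]), array([0.24, 0.02, 0.11])]
A 50 1 [array([0.08, 1.03, 2.45, 2.
[... 930 characters left out ...]
5, 1.07, 1.63, 1.44, 1.4 , 0.44]), array([0.62, 0.09, 0.11])]
C 101 1 [array([ 0.15,  1.07,  1.63,  1.44,  1.4 , -2.7 ]), array([0.62, 0.09, 0.11])]
site 50 0 [array([-0.25,  0.98,  2.32,  2.04,  1.43, -0.14]), array([ 0.31, -0.08,  0.11])]
site 50 1 [array([-0.25,  0.98,  2.32,  2.04,  1.43,  3.  ]), array([ 0.31, -0.08,  0.11])]
site 60 0 [array([-0.3 ,  0.97,  2.22,  1.8 ,  1.37, -0.05]), array([ 0.35, -0.11,  0.11])]
site 60 1 [array([-0.3 ,  0.97,  2.22,  1.8 ,  1.37,  3.09]), array([ 0.35, -0.11,  0.11])]
site 70 0 [array([-0.32,  0.97,  2.12,  1.59,  1.36,  0.06]), array([ 0.4 , -0.13,  0.11])]
site 70 1 [array([-0.32,  0.97,  2.12,  1.59,  1.36, -3.08]), array([ 0.4 , -0.13,  0.11])]
```

```bash
cat >> k.py <<'E'
def go(env,g,M,up=0):
    """print shift/turn in move units to bring the grasp point to g with orientation M"""
    s=env.sense();M0=R.from_euler('xyz',s['ee_rot']).as_matrix()
    t=np.array(g)+env.grip_depth*M[:,2]
    dp=(t-s['tool_pos'])/.25;rv=R.from_matrix(M@M0.T).as_rotvec()/np.deg2rad(30)
    q=ik(t,M)[0];q[5]=(q[5]-np.pi/2+np.pi)%(2*np.pi)-np.pi
    print('dp',dp.round(3),'rot',rv.round(3),'rows',max(np.linalg.norm(dp)*5,np.linalg.norm(rv)*3.5).round(1),'q',q.round(2),'w',ik(t,M)[1].round(3))
E
python3 - <<'E'
from h import *;from k import *
go(env,(.4325,.2483,.16),tool(64,10))
E
```

```text
dp [-0.438  0.557 -0.814] rot [ 0.084  0.026 -1.062] rows 5.4 q [-0.07  0.68  2.45  1.95  1.39 -1.56] w [ 0.301 -0.022  0.213]
```

Call:
apply_moves([
  {"dp": [-0.44,0.55,-0.4],"rotation": [0.08,0.02,-1.0],"fingers": 1},
  {"dp": [-0.44,0.55,-0.4],"rotation": [0.08,0.02,-1.0],"fingers": 1},
  {"dp": [-0.44,0.55,-0.4],"rotation": [0.08,0.02,-1.0],"fingers": 1},
  {"dp": [-0.44,0.55,-0.4],"rotation": [0.08,0.02,-1.0],"fingers": 1},
  {"dp": [-0.44,0.55,-0.4],"rotation": [0.08,0.02,-1.0],"fingers": 1},
  {"dp": [-0.44,0.55,-0.8],"rotation": [0.08,0.02,-1.0],"fingers": 1},
  {"dp": [-0.44,0.55,-0.8],"rotation": [0.08,0.02,-1.0],"fingers": 1},
  {"dp": [-0.44,0.55,-0.8],"rotation": [0.08,0.02,-1.0],"fingers": 1},
])

```text
time_s: 3.1
tool_pos: [0.4384, 0.2632, 0.1516]
ee_rot: [-3.086, -1.392, 1.096]
force: [0.2, -0.5, 0.1]
grip_width: 0.0876
grip_force: 0.0
```

Run:
```python
from h import *;from k import *
go(env,(.4325,.2483,.042),tool(64,10));print(env.sense()['qpos'].round(2))
p=env.camera_params('side');im=env.get_image('side');P=onz
for o in cups(im,p,vmin=150,amin=120): print(o[0].round(3),o[2],o[4])
```

```text
dp [ 0.009  0.007 -0.451] rot [-0.001 -0.02  -0.065] rows 2.3 q [-0.07  1.02  2.33  1.98  1.48 -1.77] w [ 0.301 -0.022  0.095]
[-0.09  0.85  2.36  1.91  1.41 -1.62]
[0.819 0.437] 0.08041776994251243 (157, 290, 35, 28)
[0.565 0.388] 0.05338276907738732 (273, 289, 24, 21)
[0.558 0.235] 0.051929366400438604 (289, 241, 21, 16)
[-0.049  0.11 ] 0.10738698494396774 (520, 213, 21, 39)
[-0.36  0.01] 0.05866531507411583 (620, 210, 18, 20)
[0.985 0.195] 0.09548994980220435 (135, 206, 35, 31)
[0.107 0.044] 0.147349145587353 (459, 194, 22, 52)
[ 0.531 -0.293] 0.283431402935526 (298, 108, 70, 51)
[-0.457 -0.551] 0.11938473993793652 (583, 105, 26, 18)
[ 0.934 -0.382] 0.1463684575306728 (214, 99, 36, 23)
[-0.141 -0.962] 1.0053912101506912 (430, 0, 146, 167)
```

Down onto cup A, in two stages, then grip.

Call:
apply_moves([
  {"dp": [0.01,0.007,-0.3],"rotation": [0,-0.02,-0.065],"fingers": 1},
  {"dp": [0.01,0.007,-0.3],"rotation": [0,-0.02,-0.065],"fingers": 1},
  {"dp": [0.01,0.007,-0.4],"rotation": [0,-0.02,-0.065],"fingers": 1},
  {"dp": [0.01,0.007,-0.45],"rotation": [0,-0.02,-0.065],"fingers": 1},
  {"dp": [0.01,0.007,-0.45],"rotation": [0,-0.02,-0.065],"fingers": 1},
])

```text
time_s: 3.65
tool_pos: [0.4456, 0.2642, 0.0519]
ee_rot: [3.01, -1.407, 1.245]
force: [0.3, -0.1, 0.1]
grip_width: 0.0879
grip_force: 0.0
```

Call:
apply_moves([
  {"dp": [0,0,0],"rotation": [0,0,0],"fingers": 0},
  {"dp": [0,0,0],"rotation": [0,0,0],"fingers": -1},
  {"dp": [0,0,0],"rotation": [0,0,0],"fingers": -1},
  {"dp": [0,0,0],"rotation": [0,0,0],"fingers": -1},
  {"dp": [0,0,0],"rotation": [0,0,0],"fingers": -1},
  {"dp": [0,0,0],"rotation": [0,0,0],"fingers": -1},
], force=20)

```text
time_s: 4.25
tool_pos: [0.4425, 0.2643, 0.0484]
ee_rot: [3.056, -1.405, 1.198]
force: [0.8, -1.1, 5.4]
grip_width: 0.0542
grip_force: 20.0
```

Run:
```python
from h import *;from k import *
s=env.sense();print(s['grip_width'],s['grip_force'],s['force'],s['qpos'].round(2));go(env,(.4325,.2483,.14),tool(64,10))
M=tool(64,10);print((M[:,2]).round(3),R.from_euler('xyz',s['ee_rot']).as_matrix().round(3))
```

```text
0.054202931645226715 19.951141782221384 [ 0.75689036 -1.10001791  5.38649234] [-0.07  1.14  2.27  1.99  1.51 -1.84]
dp [-0.008  0.002  0.354] rot [-0.005  0.032  0.006] rows 1.8 q [-0.07  0.74  2.43  1.96  1.41 -1.6 ] w [ 0.301 -0.022  0.193]
[ 0.432  0.885 -0.174] [[ 0.06   0.897  0.437]
 [ 0.153 -0.441  0.884]
 [ 0.986  0.014 -0.164]]
```

Run:
```python
from h import *
s=env.sense();print(s['joint_torque'].round(1),s['joint_vel'].round(3),s['tool_pos'])
a=env.get_image('side');b=env.get_image('scene')
c=np.vstack([cv2.resize(a[150:350,230:530],None,fx=2,fy=2)[:,:,::-1][:300],cv2.resize(b[100:250,170:470],None,fx=2,fy=2)[:,:,::-1]])
cv2.imwrite('pics/c1.png',c)
```

```text
[  0.3 -45.   12.5  -0.7   2.2  -0.1] [-0.     0.003 -0.001  0.002  0.004 -0.002] [0.44251306 0.26431141 0.04837051]
```

View pics/c1.png

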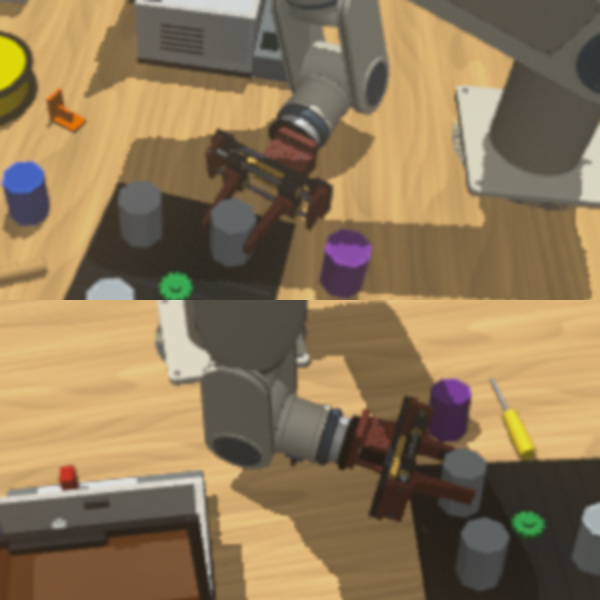

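The view shows the cup held between the fingers, but the arm is stopped 10 mm high: the wrist yoke rests on the bench. I'll release and regrasp with a steeper tool, about 16° down.

Call:
apply_moves([
  {"dp": [0,0,0.08],"rotation": [0,0,0],"fingers": 1},
  {"dp": [0,0,0.08],"rotation": [0,0,0],"fingers": 1},
  {"dp": [0,0,0.08],"rotation": [0,0,0],"fingers": 1},
  {"dp": [0,0,0.08],"rotation": [0,0,0],"fingers": 1},
])

```text
time_s: 4.75
tool_pos: [0.4425, 0.2643, 0.0671]
ee_rot: [3.057, -1.403, 1.198]
force: [0.9, -0.1, -0.2]
grip_width: 0.0824
grip_force: 0.0
```

Run:
```python
from h import *;from k import *
print(env.sense()['force'])
go(env,(.4335,.2483,.043),tool(64,15.5))
```

```text
[ 0.91849788 -0.05290085 -0.20858655]
dp [-0.005  0.001 -0.116] rot [-0.166  0.111  0.004] rows 0.7 q [-0.05  0.94  2.36  2.01  1.37 -1.72] w [ 0.305 -0.016  0.125]
```

Call:
apply_moves([
  {"dp": [-0.004,0.001,-0.06],"rotation": [-0.1,0.067,0.003],"fingers": 1},
  {"dp": [-0.004,0.001,-0.06],"rotation": [-0.1,0.067,0.003],"fingers": 1},
  {"dp": [-0.004,0.001,-0.09],"rotation": [-0.1,0.067,0.003],"fingers": 1},
  {"dp": [-0.004,0.001,-0.113],"rotation": [-0.1,0.067,0.003],"fingers": 1},
  {"dp": [-0.004,0.001,-0.113],"rotation": [-0.1,0.067,0.003],"fingers": 1},
  {"dp": [-0.004,0.001,-0.113],"rotation": [-0.1,0.067,0.003],"fingers": 1},
  {"dp": [-0.004,0.001,-0.113],"rotation": [-0.1,0.067,0.003],"fingers": 1},
])

```text
time_s: 5.45
tool_pos: [0.4414, 0.2645, 0.0394]
ee_rot: [3.118, -1.342, 1.139]
force: [0.5, -0.3, 0.5]
grip_width: 0.0877
grip_force: 0.0
```

Run:
```python
from h import *;from k import *
print(env.sense()['force'].round(1),env.sense()['joint_torque'].round(1))
go(env,(.4335,.2483,.043),tool(64,13))
```

```text
[ 0.5 -0.3  0.5] [ -0.  -46.7  12.2  -0.9   3.7   0. ]
dp [ 0.     0.001 -0.002] rot [0.008 0.008 0.001] rows 0.0 q [-0.06  0.98  2.35  1.99  1.42 -1.74] w [ 0.303 -0.019  0.112]
```

Call:
apply_moves([
  {"dp": [0,0,0],"rotation": [0,0,0],"fingers": -1},
  {"dp": [0,0,0],"rotation": [0,0,0],"fingers": -1},
  {"dp": [0,0,0],"rotation": [0,0,0],"fingers": -1},
  {"dp": [0,0,0],"rotation": [0,0,0],"fingers": -1},
  {"dp": [0,0,0],"rotation": [0,0,0],"fingers": -1},
  {"dp": [0,0,0.15],"rotation": [0,0,0],"fingers": -1},
  {"dp": [0,0,0.3],"rotation": [0,0,0],"fingers": -1},
  {"dp": [0,0,0.3],"rotation": [0,0,0],"fingers": -1},
], force=30)

```text
time_s: 6.25
tool_pos: [0.4413, 0.2646, 0.1178]
ee_rot: [3.103, -1.344, 1.154]
force: [0.6, -0.5, -0.4]
grip_width: 0.0539
grip_force: 30.0
```

Call:
apply_moves([
  {"dp": [0,0,0],"rotation": [0.427,0.876,-0.225],"fingers": -1},
  {"dp": [0,0,0],"rotation": [0.427,0.876,-0.225],"fingers": -1},
  {"dp": [0,0,0],"rotation": [0.427,0.876,-0.225],"fingers": -1},
  {"dp": [0,0,0],"rotation": [0.427,0.876,-0.225],"fingers": -1},
])

```text
time_s: 6.65
tool_pos: [0.4416, 0.2645, 0.1137]
ee_rot: [-2.01, -1.003, -0.077]
force: [-0.4, 0.2, -0.9]
grip_width: 0.0543
grip_force: 30.0
```

Call:
apply_moves([
  {"dp": [0,0,0],"rotation": [0.427,0.876,-0.225],"fingers": -1},
  {"dp": [0,0,0],"rotation": [0.427,0.876,-0.225],"fingers": -1},
  {"dp": [0,0,0],"rotation": [0.427,0.876,-0.225],"fingers": -1},
  {"dp": [0,0,0],"rotation": [0.427,0.876,-0.225],"fingers": -1},
])

```text
time_s: 7.05
tool_pos: [0.4415, 0.2645, 0.1136]
ee_rot: [-1.835, -0.508, -0.322]
force: [-0.5, 0.5, -0.0]
grip_width: 0.0538
grip_force: 30.0
```

Call:
apply_moves([
  {"dp": [0,0,0],"rotation": [0.427,0.876,-0.225],"fingers": -1},
  {"dp": [0,0,0],"rotation": [0.427,0.876,-0.225],"fingers": -1},
  {"dp": [0,0,0],"rotation": [0.427,0.876,-0.225],"fingers": -1},
  {"dp": [0,0,0],"rotation": [0.427,0.876,-0.225],"fingers": -1},
])

```text
time_s: 7.45
tool_pos: [0.4415, 0.2645, 0.1136]
ee_rot: [-1.801, 0.001, -0.452]
force: [0.4, 0.2, -0.7]
grip_width: 0.0538
grip_force: 30.0
```

Call:
apply_moves([
  {"dp": [0,0,0],"rotation": [0.427,0.876,-0.225],"fingers": -1},
  {"dp": [0,0,0],"rotation": [0.427,0.876,-0.225],"fingers": -1},
  {"dp": [0,0,0],"rotation": [0.427,0.876,-0.225],"fingers": -1},
  {"dp": [0,0,0],"rotation": [0.427,0.876,-0.225],"fingers": -1},
])

```text
time_s: 7.85
tool_pos: [0.4415, 0.2645, 0.1136]
ee_rot: [-1.833, 0.51, -0.581]
force: [0.9, -0.6, -1.5]
grip_width: 0.0537
grip_force: 30.0
```

Call:
apply_moves([
  {"dp": [0,0,0],"rotation": [0.427,0.876,-0.225],"fingers": -1},
  {"dp": [0,0,0],"rotation": [0.427,0.876,-0.225],"fingers": -1},
  {"dp": [0,0,0],"rotation": [0.427,0.876,-0.225],"fingers": -1},
  {"dp": [0,0,0],"rotation": [0.427,0.876,-0.225],"fingers": -1},
])

```text
time_s: 8.25
tool_pos: [0.4415, 0.2645, 0.1136]
ee_rot: [-2.004, 1.005, -0.823]
force: [1.0, -0.5, -0.8]
grip_width: 0.0539
grip_force: 30.0
```

Call:
apply_moves([
  {"dp": [0,0,0],"rotation": [0.427,0.876,-0.225],"fingers": -1},
  {"dp": [0,0,0],"rotation": [0.427,0.876,-0.225],"fingers": -1},
  {"dp": [0,0,0],"rotation": [0.427,0.876,-0.225],"fingers": -1},
  {"dp": [0,0,0],"rotation": [0.427,0.876,-0.225],"fingers": -1},
])

```text
time_s: 8.65
tool_pos: [0.4415, 0.2645, 0.1136]
ee_rot: [3.137, 1.345, -2.027]
force: [-0.4, 1.9, 0.0]
grip_width: 0.0537
grip_force: 30.0
```

Run:
```python
from h import *;from k import *
s=env.sense();print(s['grip_width'],s['grip_force'],s['force'].round(1),s['qpos'].round(2))
go(env,(.4335,.2483,.055),tool(64,12,1))
```

```text
0.05369501773728859 29.97810110449791 [-0.4  1.9  0. ] [-0.06  0.92  2.35  1.98  1.39  1.45]
dp [ 0.     0.001 -0.25 ] rot [ 0.027 -0.015 -0.004] rows 1.2 q [-0.07  0.96  2.36  1.99  1.43  1.41] w [ 0.303 -0.02   0.118]
```

Call:
apply_moves([
  {"dp": [0,0,-0.15],"rotation": [0,0,0],"fingers": -1},
  {"dp": [0,0,-0.25],"rotation": [0,0,0],"fingers": -1},
  {"dp": [0,0,-0.285],"rotation": [0,0,0],"fingers": -1},
  {"dp": [0,0,-0.285],"rotation": [0,0,0],"fingers": -1},
  {"dp": [0,0,-0.285],"rotation": [0,0,0],"fingers": -1},
], force=30)

```text
time_s: 9.15
tool_pos: [0.4412, 0.2646, 0.0434]
ee_rot: [-3.126, 1.346, -2.006]
force: [0.1, 0.9, -0.8]
grip_width: 0.054
grip_force: 30.0
```

Run:
```python
from h import *;from k import *
s=env.sense();print(s['tool_pos'],s['force'].round(1))
```

```text
[0.44115762 0.2645645  0.04335406] [ 0.1  0.9 -0.8]
```

Call:
apply_moves([
  {"dp": [0,0,0],"rotation": [0,0,0],"fingers": 1},
  {"dp": [0,0,0],"rotation": [0,0,0],"fingers": 1},
  {"dp": [0,0,0],"rotation": [0,0,0],"fingers": 1},
  {"dp": [0,0,0],"rotation": [0,0,0],"fingers": 1},
  {"dp": [0,0,0],"rotation": [0,0,0],"fingers": 1},
])

```text
time_s: 9.65
tool_pos: [0.4416, 0.2645, 0.0435]
ee_rot: [-3.12, 1.346, -2.0]
force: [-0.5, 0.7, -1.2]
grip_width: 0.0868
grip_force: 0.0
```

Run:
```python
from h import *
a=env.get_image('side');b=env.get_image('scene')
c=np.hstack([cv2.resize(a[210:310,300:400],None,fx=4,fy=4)[:,:,::-1],cv2.resize(b[150:250,350:450],None,fx=4,fy=4)[:,:,::-1]])
cv2.imwrite('pics/c2.png',c);print(env.sense()['force'].round(1))
```

```text
[-0.1 -0.2  0.4]
```

View pics/c2.png

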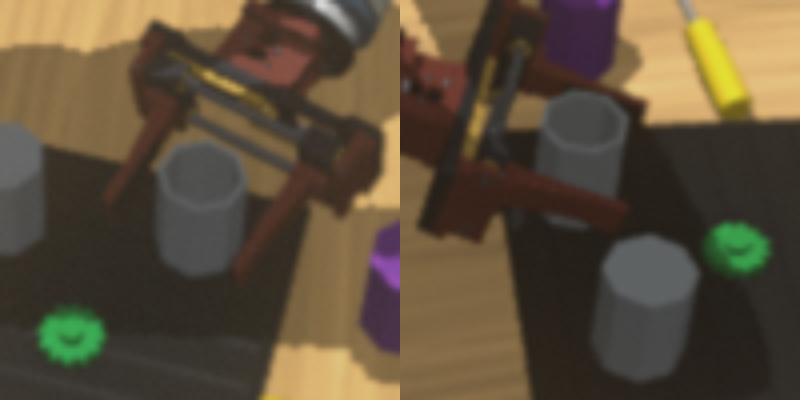

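Both views show cup A standing mouth up, rim centre about side (350,254) and scene (396,180). Next I lift off and turn the tool vertical.

Run:
```python
from h import *;from k import *
print(onz(env.camera_params('side'),350.3,253.8,.076),onz(env.camera_params('scene'),395.75,180,.076))
for a in(10,40,70,90): go(env,(.43,.24,.26),tool(64,a,1))
go(env,(.43,.24,.26),tool(86.6,90,1))
c=np.array([.523,-.222]);ex=np.array([.9983,-.0587]);ey=np.array([.0587,.9983])
for y in(-.08,0,.08): go(env,(*(c-.012*ex+y*ey),.2),tool(86.6,90,1))
```

```text
[0.4258699  0.23446386 0.076     ] [0.42289267 0.2355972  0.076     ]
dp [-0.014 -0.032  0.854] rot [ 0.09  -0.034 -0.006] rows 4.3 q [-0.1   0.36  2.49  1.86  1.3   1.86] w [ 0.298 -0.03   0.313]
dp [-0.021 -0.047  0.819] rot [-0.81   0.402 -0.008] rows 4.1 q [0.09 0.02 2.37 1.35 0.74 2.63] w [0.327 0.03  0.456]
dp [-0.035 -0.075  0.797] rot [-1.709  0.839 -0.01 ] rows 6.7 q [ 0.36  0.03  2.12  0.35  0.76 -2.55] w [0.384 0.146 0.547]
dp [-0.046 -0.098  0.792] rot [-2.309  1.129 -0.011] rows 9.0 q [ 0.51  0.17  1.92  0.    1.05 -2.18] w [0.43  0.24  0.565]
dp [-0.046 -0.098  0.792] rot [-2.499  0.659  0.624] rows 9.3 q [ 0.51  0.17  1.92 -0.    1.05 -2.57] w [0.43  0.24  0.565]
dp [ 0.259 -2.263  0.552] rot [-2.499  0.659  0.624] rows 11.7 q [-0.54  0.4   1.75  0.    0.99  2.66] w [ 0.506 -0.301  0.505]
dp [ 0.278 -1.943  0.552] rot [-2.499  0.659  0.624] rows 10.2 q [-0.41  0.35  1.83  0.    0.96  2.79] w [ 0.511 -0.221  0.505]
dp [ 0.297 -1.624  0.552] rot [-2.499  0.659  0.624] rows 9.3 q [-0.27  0.31  1.88  0.    0.95  2.93] w [ 0.516 -0.141  0.505]
```

Call:
apply_moves([
  {"dp": [0,0,0.2],"rotation": [0,0,0],"fingers": 1},
  {"dp": [0,0,0.4],"rotation": [0,0,0],"fingers": 1},
  {"dp": [0,0,0.6],"rotation": [0,0,0],"fingers": 1},
  {"dp": [0,0,0.7],"rotation": [0,0,0],"fingers": 1},
  {"dp": [0,0,0.7],"rotation": [0,0,0],"fingers": 1},
  {"dp": [0,0,0.7],"rotation": [0,0,0],"fingers": 1},
])

```text
time_s: 10.35
tool_pos: [0.4416, 0.2645, 0.2184]
ee_rot: [-3.113, 1.346, -1.994]
force: [-1.0, -0.1, -0.8]
grip_width: 0.0878
grip_force: 0.0
```

Call:
apply_moves([
  {"dp": [0,0,0],"rotation": [-0.427,-0.876,0.225],"fingers": 1},
  {"dp": [0,0,0],"rotation": [-0.427,-0.876,0.225],"fingers": 1},
  {"dp": [0,0,0],"rotation": [-0.427,-0.876,0.225],"fingers": 1},
  {"dp": [0,0,0],"rotation": [-0.427,-0.876,0.225],"fingers": 1},
])

```text
time_s: 10.75
tool_pos: [0.4413, 0.2645, 0.216]
ee_rot: [-2.001, 0.998, -0.818]
force: [-1.0, -0.7, 0.2]
grip_width: 0.0877
grip_force: 0.0
```

Call:
apply_moves([
  {"dp": [0,0,0],"rotation": [-0.427,-0.876,0.225],"fingers": 1},
  {"dp": [0,0,0],"rotation": [-0.427,-0.876,0.225],"fingers": 1},
  {"dp": [0,0,0],"rotation": [-0.427,-0.876,0.225],"fingers": 1},
  {"dp": [0,0,0],"rotation": [-0.427,-0.876,0.225],"fingers": 1},
])

```text
time_s: 11.15
tool_pos: [0.4412, 0.2645, 0.2159]
ee_rot: [-1.833, 0.503, -0.579]
force: [-0.3, -0.1, 1.8]
grip_width: 0.0878
grip_force: 0.0
```

Call:
apply_moves([
  {"dp": [0,0,0],"rotation": [-0.427,-0.876,0.225],"fingers": 1},
  {"dp": [0,0,0],"rotation": [-0.427,-0.876,0.225],"fingers": 1},
  {"dp": [0,0,0],"rotation": [-0.427,-0.876,0.225],"fingers": 1},
  {"dp": [0,0,0],"rotation": [-0.427,-0.876,0.225],"fingers": 1},
])

```text
time_s: 11.55
tool_pos: [0.4412, 0.2645, 0.2159]
ee_rot: [-1.802, -0.006, -0.449]
force: [0.7, -0.2, 0.9]
grip_width: 0.0879
grip_force: 0.0
```

Call:
apply_moves([
  {"dp": [0,0,0],"rotation": [-0.427,-0.876,0.225],"fingers": 1},
  {"dp": [0,0,0],"rotation": [-0.427,-0.876,0.225],"fingers": 1},
  {"dp": [0,0,0],"rotation": [-0.427,-0.876,0.225],"fingers": 1},
  {"dp": [0,0,0],"rotation": [-0.427,-0.876,0.225],"fingers": 1},
])

```text
time_s: 11.95
tool_pos: [0.4412, 0.2645, 0.2159]
ee_rot: [-1.838, -0.515, -0.318]
force: [-0.1, 0.2, 0.5]
grip_width: 0.088
grip_force: 0.0
```

Call:
apply_moves([
  {"dp": [0,0,0],"rotation": [-0.427,-0.876,0.225],"fingers": 1},
  {"dp": [0,0,0],"rotation": [-0.427,-0.876,0.225],"fingers": 1},
  {"dp": [0,0,0],"rotation": [-0.427,-0.876,0.225],"fingers": 1},
  {"dp": [0,0,0],"rotation": [-0.427,-0.876,0.225],"fingers": 1},
])

```text
time_s: 12.35
tool_pos: [0.4412, 0.2645, 0.2159]
ee_rot: [-2.016, -1.009, -0.069]
force: [-0.0, 0.9, 0.1]
grip_width: 0.0877
grip_force: 0.0
```

Call:
apply_moves([
  {"dp": [0,0,0],"rotation": [-0.427,-0.876,0.225],"fingers": 1},
  {"dp": [0,0,0],"rotation": [-0.427,-0.876,0.225],"fingers": 1},
  {"dp": [0,0,0],"rotation": [-0.427,-0.876,0.225],"fingers": 1},
  {"dp": [0,0,0],"rotation": [-0.427,-0.876,0.225],"fingers": 1},
])

```text
time_s: 12.75
tool_pos: [0.4412, 0.2645, 0.2159]
ee_rot: [3.109, -1.34, 1.149]
force: [0.8, 0.1, -0.1]
grip_width: 0.0879
grip_force: 0.0
```

Call:
apply_moves([
  {"dp": [-0.023,-0.04,0],"rotation": [-0.77,0.376,0],"fingers": 1},
  {"dp": [-0.023,-0.04,0],"rotation": [-0.77,0.376,0],"fingers": 1},
  {"dp": [-0.023,-0.04,0],"rotation": [-0.77,0.376,0],"fingers": 1},
  {"dp": [-0.023,-0.04,0],"rotation": [-0.77,0.376,0],"fingers": 1},
])

```text
time_s: 13.15
tool_pos: [0.437, 0.255, 0.2184]
ee_rot: [3.13, -0.89, 1.129]
force: [0.8, 0.0, -0.5]
grip_width: 0.0875
grip_force: 0.0
```

Call:
apply_moves([
  {"dp": [-0.023,-0.04,0],"rotation": [-0.77,0.376,0],"fingers": 1},
  {"dp": [-0.023,-0.04,0],"rotation": [-0.77,0.376,0],"fingers": 1},
  {"dp": [-0.023,-0.04,0],"rotation": [-0.77,0.376,0],"fingers": 1},
  {"dp": [-0.023,-0.04,0],"rotation": [-0.77,0.376,0],"fingers": 1},
])

```text
time_s: 13.55
tool_pos: [0.4254, 0.2466, 0.2138]
ee_rot: [-3.119, -0.53, 1.123]
force: [-0.7, 0.1, -0.8]
grip_width: 0.0874
grip_force: 0.0
```

Call:
apply_moves([
  {"dp": [-0.023,-0.04,0],"rotation": [-0.77,0.376,0],"fingers": 1},
  {"dp": [-0.023,-0.04,0],"rotation": [-0.77,0.376,0],"fingers": 1},
  {"dp": [-0.023,-0.04,0],"rotation": [-0.77,0.376,0],"fingers": 1},
  {"dp": [-0.023,-0.04,0],"rotation": [-0.77,0.376,0],"fingers": 1},
  {"dp": [-0.023,-0.04,0],"rotation": [-0.77,0.376,0],"fingers": 1},
])

```text
time_s: 14.05
tool_pos: [0.4206, 0.2386, 0.214]
ee_rot: [-3.117, -0.084, 1.127]
force: [1.0, 1.0, -0.4]
grip_width: 0.0879
grip_force: 0.0
```

Run:
```python
from h import *;from k import *
print(env.sense()['qpos'].round(2));go(env,(.4245,.235,.2),tool(64,90))
im,p=snap('wrist','w2.png');print(proj(p,(.4245,.235,.076)),[proj(p,(.4245+.0285*np.cos(a),.235+.0285*np.sin(a),.076)) for a in np.arange(4)*np.pi/2])
```

```text
[0.44 0.2  1.98 0.09 0.91 0.83]
dp [ 0.016 -0.014 -0.131] rot [-0.166  0.027 -0.021] rows 0.7 q [ 0.51  0.22  2.   -0.    0.92  0.96] w [0.424 0.235 0.505]
(np.float64(328.4305007237181), np.float64(204.896639127787)) [(np.float64(356.75391456444834), np.float64(191.90558116895434)), (np.float64(315.10896664516645), np.float64(176.96257411499568)), (np.float64(300.6133728447681), np.float64(217.65064414112612)), (np.float64(341.36559826963), np.float64(232.03042055512066))]
```

View pics/w2.png

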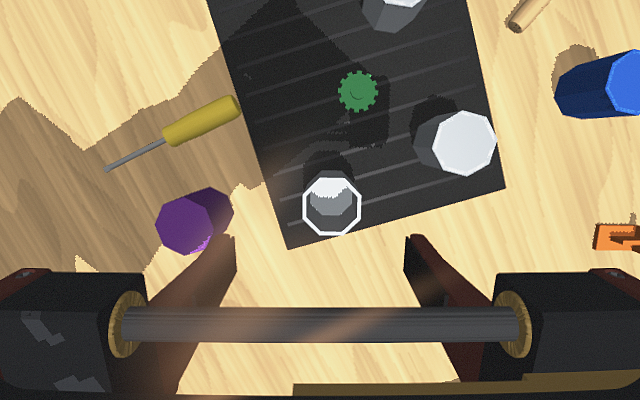

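The wrist view shows cup A's rim at (331,207), mouth up and a couple of pixels from the prediction, so its centre is near (0.426, 0.2325). Purple is at (193,221), well clear.

Run:
```python
from h import *;from k import *
go(env,(.426,.2325,.054),tool(64,90))
```

```text
dp [ 0.026 -0.022 -0.714] rot [-0.169  0.026 -0.02 ] rows 3.6 q [0.5  0.46 2.07 0.   0.61 0.95] w [0.426 0.232 0.359]
```

Call:
apply_moves([
  {"dp": [0.026,-0.022,-0.1],"rotation": [-0.169,0.026,-0.02],"fingers": 1},
  {"dp": [0.026,-0.022,-0.25],"rotation": [-0.169,0.026,-0.02],"fingers": 1},
  {"dp": [0.026,-0.022,-0.4],"rotation": [-0.169,0.026,-0.02],"fingers": 1},
  {"dp": [0.026,-0.022,-0.55],"rotation": [-0.169,0.026,-0.02],"fingers": 1},
  {"dp": [0.026,-0.022,-0.71],"rotation": [-0.169,0.026,-0.02],"fingers": 1},
  {"dp": [0.026,-0.022,-0.71],"rotation": [-0.169,0.026,-0.02],"fingers": 1},
  {"dp": [0.026,-0.022,-0.71],"rotation": [-0.169,0.026,-0.02],"fingers": 1},
])

```text
time_s: 14.8
tool_pos: [0.4253, 0.2304, 0.0377]
ee_rot: [3.141, 0.0, 1.113]
force: [0.0, 0.0, 0.0]
grip_width: 0.0876
grip_force: 0.0
```

Call:
apply_moves([
  {"dp": [0,0,0],"rotation": [0,0,0],"fingers": -1},
  {"dp": [0,0,0],"rotation": [0,0,0],"fingers": -1},
  {"dp": [0,0,0],"rotation": [0,0,0],"fingers": -1},
  {"dp": [0,0,0],"rotation": [0,0,0],"fingers": -1},
  {"dp": [0,0,0],"rotation": [0,0,0],"fingers": -1},
  {"dp": [0,0,0],"rotation": [0,0,0],"fingers": -1},
], force=30)

```text
time_s: 15.4
tool_pos: [0.427, 0.2318, 0.0393]
ee_rot: [3.137, -0.003, 1.114]
force: [-1.0, -0.6, 9.0]
grip_width: 0.0539
grip_force: 30.0
```

Run:
```python
from h import *;from k import *
c=np.array([.523,-.222]);ex=np.array([.9983,-.0587]);ey=np.array([.0587,.9983])
for y,z in((-.078,.2),(-.078,.081)): go(env,(*(c-.012*ex+y*ey),z),tool(86.6,90))
```

```text
dp [ 0.318 -2.124  0.568] rot [-0.004  0.01   0.759] rows 11.1 q [-0.53  0.4   1.75  0.    0.99 -0.47] w [ 0.506 -0.299  0.505]
dp [ 0.318 -2.124  0.092] rot [-0.004  0.01   0.759] rows 10.7 q [-0.53  0.56  1.81  0.    0.77 -0.47] w [ 0.506 -0.299  0.386]
```

Call:
apply_moves([
  {"dp": [0,0,0.15],"rotation": [0,0,0],"fingers": -1},
  {"dp": [0,0,0.35],"rotation": [0,0,0],"fingers": -1},
  {"dp": [0,0,0.55],"rotation": [0,0,0],"fingers": -1},
  {"dp": [0,0,0.7],"rotation": [0,0,0],"fingers": -1},
  {"dp": [0,0,0.7],"rotation": [0,0,0],"fingers": -1},
])

```text
time_s: 15.9
tool_pos: [0.4295, 0.2331, 0.2188]
ee_rot: [3.132, -0.011, 1.114]
force: [0.1, 1.2, -0.7]
grip_width: 0.0541
grip_force: 30.0
```

Call:
apply_moves([
  {"dp": [0.16,-1.0,0],"rotation": [0,0,0.4],"fingers": -1},
  {"dp": [0.16,-1.0,0],"rotation": [0,0,0.4],"fingers": -1},
  {"dp": [0.16,-1.0,0],"rotation": [0,0,0.4],"fingers": -1},
  {"dp": [0.16,-1.0,0],"rotation": [0,0,0.4],"fingers": -1},
  {"dp": [0.16,-1.0,0],"rotation": [0,0,0.4],"fingers": -1},
  {"dp": [0.16,-1.0,0],"rotation": [0,0,0.4],"fingers": -1},
])

```text
time_s: 16.5
tool_pos: [0.4665, -0.0224, 0.2126]
ee_rot: [3.139, -0.001, 1.319]
force: [0.0, 0.3, -0.6]
grip_width: 0.0541
grip_force: 30.0
```

Call:
apply_moves([
  {"dp": [0.16,-1.0,0],"rotation": [0,0,0.36],"fingers": -1},
  {"dp": [0.16,-1.0,0],"rotation": [0,0,0.36],"fingers": -1},
  {"dp": [0.16,-1.0,0],"rotation": [0,0,0.36],"fingers": -1},
  {"dp": [0.16,-1.0,0],"rotation": [0,0,0.36],"fingers": -1},
  {"dp": [0.16,-1.0,0],"rotation": [0,0,0.36],"fingers": -1},
  {"dp": [0.16,-1.0,0],"rotation": [0,0,0.36],"fingers": -1},
  {"dp": [0.16,-1.0,0],"rotation": [0,0,0.36],"fingers": -1},
])

```text
time_s: 17.2
tool_pos: [0.5062, -0.2691, 0.2122]
ee_rot: [3.139, -0.003, 1.51]
force: [-0.4, -0.0, -1.2]
grip_width: 0.0538
grip_force: 30.0
```

Run:
```python
from h import *;from k import *
s=env.sense();print(s['grip_width'],s['grip_force'])
c=np.array([.523,-.222]);ex=np.array([.9983,-.0587]);ey=np.array([.0587,.9983])
go(env,(*(c-.012*ex-.078*ey),.085),tool(86.6,90))
im,p=snap('scene','s2.png');im,p=snap('side','s3.png')
a=cv2.imread('pics/s2.png')[130:310,120:320];b=cv2.imread('pics/s3.png')[60:200,260:420]
cv2.imwrite('pics/c3.png',np.hstack([cv2.resize(a,(440,396)),cv2.resize(b,(360,396))]))
```

```text
0.05380042296154272 29.98172700405121
dp [ 0.001 -0.12  -0.584] rot [-0.006  0.005  0.003] rows 3.0 q [-0.53  0.55  1.81  0.    0.78 -0.47] w [ 0.506 -0.299  0.39 ]
```

View pics/c3.png

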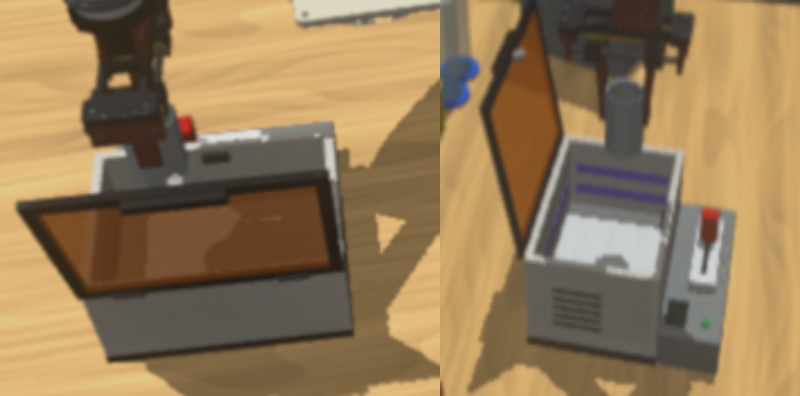

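The views show cup A held mouth up over the far half of the tub, clear of the door. Lowering it in.

Call:
apply_moves([
  {"dp": [0,-0.12,0],"rotation": [0,0,0],"fingers": -1},
  {"dp": [0,-0.12,-0.1],"rotation": [0,0,0],"fingers": -1},
  {"dp": [0,-0.12,-0.25],"rotation": [0,0,0],"fingers": -1},
  {"dp": [0,-0.12,-0.4],"rotation": [0,0,0],"fingers": -1},
  {"dp": [0,-0.12,-0.52],"rotation": [0,0,0],"fingers": -1},
  {"dp": [0,-0.12,-0.58],"rotation": [0,0,0],"fingers": -1},
  {"dp": [0,-0.12,-0.58],"rotation": [0,0,0],"fingers": -1},
])

```text
time_s: 18.0
tool_pos: [0.5059, -0.2963, 0.0671]
ee_rot: [3.141, -0.004, 1.514]
force: [-0.2, 0.7, -0.0]
grip_width: 0.0539
grip_force: 30.0
```

Call:
apply_moves([
  {"dp": [0,0,0],"rotation": [0,0,0],"fingers": 0.6},
  {"dp": [0,0,0],"rotation": [0,0,0],"fingers": 0.6},
  {"dp": [0,0,0],"rotation": [0,0,0],"fingers": 0.6},
  {"dp": [0,0,0],"rotation": [0,0,0],"fingers": 0.6},
  {"dp": [0,0,0.2],"rotation": [0,0,0],"fingers": 0.6},
  {"dp": [0,0,0.4],"rotation": [0,0,0],"fingers": 0.6},
  {"dp": [0,0,0.7],"rotation": [0,0,0],"fingers": 0.6},
  {"dp": [0,0,0.7],"rotation": [0,0,0],"fingers": 0.6},
])

```text
time_s: 18.8
tool_pos: [0.5081, -0.2995, 0.2487]
ee_rot: [3.132, 0.001, 1.512]
force: [1.0, -1.0, 0.5]
grip_width: 0.0704
grip_force: 0.0
```

Run:
```python
from h import *;from k import *
print(env.sense()['qpos'].round(2))
p=env.camera_params('side');im=env.get_image('side')
for o in cups(im,p,vmin=95,amin=100): 
  if abs(o[0][0]-.55)<.2 and o[0][1]>.1: print(o[0].round(3),o[1:])
for a,y,d in((0.25,.1,78),(0.5,.1,65),(1,.1,50)): pass
cv2.imwrite('pics/s4.png',im[:,:,::-1])
for g,M in(((.5,.05,.30),tool(86.6,90)),((.5,.05,.3),tool(70,60)),((.52,.15,.25),tool(60,30)),((.5578,.2338,.16),tool(50,13))): go(env,g,M)
```

```text
[-0.55  0.34  1.69  0.    1.1  -0.5 ]
[0.565 0.388] (11, np.float64(0.05685998939386444), np.float64(0.05933775376262809), (273, 289, 24, 22))
[0.558 0.236] (8, np.float64(0.05528782237813871), np.float64(0.05792143714307922), (289, 241, 22, 17))
dp [-0.037  1.401  0.119] rot [ 0.007  0.025 -0.001] rows 7.0 q [0.1  0.15 1.86 0.   1.14 0.16] w [0.5   0.05  0.605]
dp [-0.025  1.436  0.129] rot [ 0.993 -0.18  -0.534] rows 7.2 q [-0.21  0.1   2.    0.61  1.05 -0.17] w [ 0.448 -0.093  0.564]
dp [ 0.075  1.857 -0.043] rot [ 1.943 -0.558 -0.791] rows 9.3 q [-0.2   0.25  2.26  1.48  0.97 -0.82] w [ 0.388 -0.079  0.403]
dp [ 0.241  2.192 -0.383] rot [ 2.432 -0.944 -1.011] rows 11.2 q [ 0.02  0.65  2.32  2.25  1.23 -1.43] w [0.367 0.006 0.229]
```

Call:
apply_moves([
  {"dp": [0,1.0,0.1],"rotation": [0,0,0],"fingers": 1},
  {"dp": [0,1.0,0.1],"rotation": [0,0,0],"fingers": 1},
  {"dp": [0,1.0,0.1],"rotation": [0,0,0],"fingers": 1},
  {"dp": [0,1.0,0.1],"rotation": [0,0,0],"fingers": 1},
  {"dp": [0,1.0,0.1],"rotation": [0,0,0],"fingers": 1},
  {"dp": [0,1.0,0.1],"rotation": [0,0,0],"fingers": 1},
])

```text
time_s: 19.45
tool_pos: [0.5064, -0.0439, 0.2693]
ee_rot: [3.137, -0.003, 1.517]
force: [-0.2, -0.3, 0.1]
grip_width: 0.0877
grip_force: 0.0
```

Call:
apply_moves([
  {"dp": [0.05,0.4,0],"rotation": [0.81,-0.315,-0.337],"fingers": 1},
  {"dp": [0.05,0.4,0],"rotation": [0.81,-0.315,-0.337],"fingers": 1},
  {"dp": [0.05,0.4,0],"rotation": [0.81,-0.315,-0.337],"fingers": 1},
  {"dp": [0.05,0.4,0],"rotation": [0.81,-0.315,-0.337],"fingers": 1},
  {"dp": [0.05,0.4,0],"rotation": [0.81,-0.315,-0.337],"fingers": 1},
])

```text
time_s: 19.95
tool_pos: [0.5183, 0.0502, 0.2678]
ee_rot: [3.032, -0.445, 1.354]
force: [0.8, -0.3, -0.5]
grip_width: 0.0878
grip_force: 0.0
```

Call:
apply_moves([
  {"dp": [0.1,0.4,-0.1],"rotation": [0.81,-0.315,-0.337],"fingers": 1},
  {"dp": [0.1,0.4,-0.1],"rotation": [0.81,-0.315,-0.337],"fingers": 1},
  {"dp": [0.1,0.4,-0.1],"rotation": [0.81,-0.315,-0.337],"fingers": 1},
  {"dp": [0.1,0.4,-0.1],"rotation": [0.81,-0.315,-0.337],"fingers": 1},
  {"dp": [0.1,0.4,-0.1],"rotation": [0.81,-0.315,-0.337],"fingers": 1},
  {"dp": [0.1,0.4,-0.1],"rotation": [0.81,-0.315,-0.337],"fingers": 1},
])

```text
time_s: 20.55
tool_pos: [0.5445, 0.1511, 0.2434]
ee_rot: [2.984, -0.895, 1.208]
force: [-1.0, -0.7, -0.3]
grip_width: 0.0878
grip_force: 0.0
```

Call:
apply_moves([
  {"dp": [0.09,0.39,-0.3],"rotation": [0.81,-0.315,-0.337],"fingers": 1},
  {"dp": [0.09,0.39,-0.3],"rotation": [0.81,-0.315,-0.337],"fingers": 1},
  {"dp": [0.09,0.39,-0.3],"rotation": [0.81,-0.315,-0.337],"fingers": 1},
  {"dp": [0.09,0.39,-0.3],"rotation": [0.81,-0.315,-0.337],"fingers": 1},
  {"dp": [0.09,0.39,-0.3],"rotation": [0.81,-0.315,-0.337],"fingers": 1},
  {"dp": [0.09,0.39,-0.3],"rotation": [0.81,-0.315,-0.337],"fingers": 1},
])

```text
time_s: 21.15
tool_pos: [0.5658, 0.2506, 0.1658]
ee_rot: [-3.115, -1.345, 0.86]
force: [0.7, 0.8, 0.0]
grip_width: 0.0876
grip_force: 0.0
```

Run:
```python
from h import *;from k import *
print(env.sense()['qpos'].round(2))
p=env.camera_params('side');im=env.get_image('side')
for o in cups(im,p,vmin=95,amin=100): 
  if abs(o[0][0]-.55)<.2 and o[0][1]>.1: print(o[0].round(3),o[1:])
go(env,(.5578,.2338,.16),tool(50,13));go(env,(.5578,.2338,.043),tool(50,13))
```

```text
[ 0.01  0.75  2.25  2.24  1.25 -1.45]
[0.565 0.388] (8, np.float64(0.057919147304687044), np.float64(0.06006047354147285), (272, 289, 26, 22))
[0.527 0.236] (8, np.float64(0.055285422843229), np.float64(0.05742613867388814), (300, 242, 23, 17))
dp [ 0.011 -0.01  -0.048] rot [-0.008  0.    -0.025] rows 0.3 q [ 0.02  0.65  2.32  2.25  1.23 -1.43] w [0.367 0.006 0.229]
dp [ 0.011 -0.01  -0.516] rot [-0.008  0.    -0.025] rows 2.6 q [ 0.02  0.96  2.23  2.29  1.37 -1.6 ] w [0.367 0.006 0.112]
```

Run:
```python
from h import *;from k import *
for n in('side','scene'):
  im,p=snap(n,n+'5.png')
  for v in(85,100,120):
    for o in cups(im,p,vmin=v,amin=100):
      if abs(o[0][0]-.55)<.1 and abs(o[0][1]-.3)<.12: print(n,v,o[0].round(4),o[1:])
a=cv2.imread('pics/side5.png')[200:320,250:410];b=cv2.imread('pics/scene5.png')[140:260,340:500]
cv2.imwrite('pics/c4.png',np.hstack([cv2.resize(a,None,fx=2.5,fy=2.5),cv2.resize(b,None,fx=2.5,fy=2.5)]))
```

```text
side 85 [0.5633 0.3968] (31, np.float64(0.07481423369416013), np.float64(0.07610937514882139), (272, 288, 26, 36))
side 85 [0.5272 0.2368] (8, np.float64(0.05649402694796873), np.float64(0.05834550708823723), (300, 242, 23, 18))
side 100 [0.5652 0.3879] (8, np.float64(0.05648464656815482), np.float64(0.0595430958170176), (273, 289, 24, 22))
side 100 [0.5268 0.2355] (8, np.float64(0.054750884087315724), np.float64(0.05652435249845188), (301, 242, 22, 17))
side 120 [0.5651 0.3874] (13, np.float64(0.05498397689627656), np.float64(0.058093252049830485), (273, 289, 24, 21))
side 120 [0.5321 0.2405] (6, np.float64(0.046839570630372286), np.float64(0.04859199512968876), (301, 243, 19, 16))
scene 85 [0.529  0.2341] (17, np.float64(0.05324427919739095), np.float64(0.05505136024945979), (397, 202, 24, 16))
scene 85 [0.562  0.3902] (10, np.float64(0.058582978041982516), np.float64(0.06007372198357525), (461, 201, 24, 19))
scene 100 [0.5294 0.2344] (19, np.float64(0.05146141560743817), np.float64(0.05266468386892296), (397, 203, 24, 15))
scene 100 [0.5617 0.3903] (9, np.float64(0.05733476158982266), np.float64(0.05868814010067603), (461, 201, 24, 18))
scene 120 [0.5617 0.3904] (11, np.float64(0.05497278454097993), np.float64(0.0569175926199929), (461, 201, 24, 18))
```

View pics/c4.png

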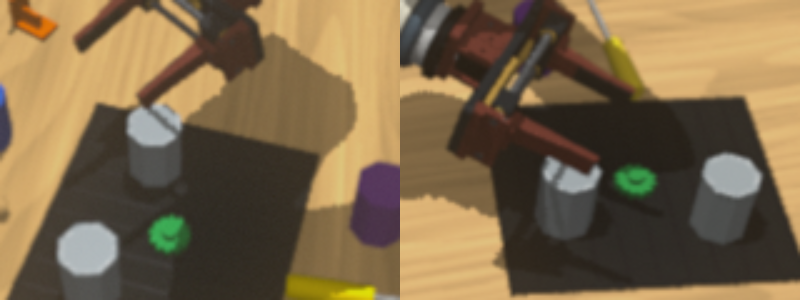

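Both views show that cup B was knocked about 30 mm to (0.527, 0.235). It still stands mouth down, with its top at side (311,250) and scene (409,210). Retargeting and descending.

Call:
apply_moves([
  {"dp": [-0.112,-0.008,0],"rotation": [0,0,-0.025],"fingers": 1},
  {"dp": [-0.112,-0.008,-0.1],"rotation": [0,0,-0.025],"fingers": 1},
  {"dp": [-0.112,-0.008,-0.25],"rotation": [0,0,-0.025],"fingers": 1},
  {"dp": [-0.112,-0.008,-0.4],"rotation": [0,0,-0.025],"fingers": 1},
  {"dp": [-0.112,-0.008,-0.51],"rotation": [0,0,-0.025],"fingers": 1},
  {"dp": [-0.112,-0.008,-0.51],"rotation": [0,0,-0.025],"fingers": 1},
  {"dp": [-0.112,-0.008,-0.51],"rotation": [0,0,-0.025],"fingers": 1},
  {"dp": [-0.112,-0.008,-0.51],"rotation": [0,0,-0.025],"fingers": 1},
])

```text
time_s: 22.1
tool_pos: [0.5397, 0.247, 0.0437]
ee_rot: [3.135, -1.351, 0.875]
force: [-0.1, 0.7, 0.3]
grip_width: 0.0879
grip_force: 0.0
```

Run:
```python
from h import *;from k import *
s=env.sense();print(s['force'].round(1),R.from_euler('xyz',s['ee_rot']).as_matrix()[:,2].round(3));go(env,(.527,.234,.043),tool(50,13))
```

```text
[-0.1  0.7  0.3] [ 0.63   0.745 -0.218]
dp [-0.004  0.004 -0.02 ] rot [-0.008  0.011  0.007] rows 0.1 q [ 0.02  0.96  2.29  2.3   1.42 -1.66] w [0.336 0.006 0.112]
```

Call:
apply_moves([
  {"dp": [-0.004,0.004,-0.018],"rotation": [0,0,0],"fingers": 1},
  {"dp": [-0.004,0.004,-0.018],"rotation": [0,0,0],"fingers": -1},
  {"dp": [-0.004,0.004,-0.018],"rotation": [0,0,0],"fingers": -1},
  {"dp": [-0.004,0.004,-0.018],"rotation": [0,0,0],"fingers": -1},
  {"dp": [-0.004,0.004,-0.018],"rotation": [0,0,0],"fingers": -1},
  {"dp": [-0.004,0.004,-0.018],"rotation": [0,0,0],"fingers": -1},
  {"dp": [-0.004,0.004,-0.018],"rotation": [0,0,0],"fingers": -1},
], force=30)

```text
time_s: 22.8
tool_pos: [0.5376, 0.248, 0.0365]
ee_rot: [-3.136, -1.348, 0.863]
force: [0.7, 0.3, 0.9]
grip_width: 0.0538
grip_force: 30.0
```

Call:
apply_moves([
  {"dp": [0,0,0.15],"rotation": [0,0,0],"fingers": -1},
  {"dp": [0,0,0.3],"rotation": [0,0,0],"fingers": -1},
  {"dp": [0,0,0.3],"rotation": [0,0,0],"fingers": -1},
  {"dp": [0,0,0.3],"rotation": [0,0,0],"fingers": -1},
])

```text
time_s: 23.2
tool_pos: [0.5379, 0.248, 0.1121]
ee_rot: [3.14, -1.349, 0.87]
force: [0.2, -0.3, -0.6]
grip_width: 0.0542
grip_force: 30.0
```

Call:
apply_moves([
  {"dp": [0,0,0],"rotation": [0.629,0.746,-0.219],"fingers": -1},
  {"dp": [0,0,0],"rotation": [0.629,0.746,-0.219],"fingers": -1},
  {"dp": [0,0,0],"rotation": [0.629,0.746,-0.219],"fingers": -1},
  {"dp": [0,0,0],"rotation": [0.629,0.746,-0.219],"fingers": -1},
])

```text
time_s: 23.6
tool_pos: [0.5375, 0.248, 0.1097]
ee_rot: [-1.995, -0.998, -0.338]
force: [0.4, 0.0, -1.5]
grip_width: 0.0544
grip_force: 30.0
```

Call:
apply_moves([
  {"dp": [0,0,0],"rotation": [0.629,0.746,-0.219],"fingers": -1},
  {"dp": [0,0,0],"rotation": [0.629,0.746,-0.219],"fingers": -1},
  {"dp": [0,0,0],"rotation": [0.629,0.746,-0.219],"fingers": -1},
  {"dp": [0,0,0],"rotation": [0.629,0.746,-0.219],"fingers": -1},
])

```text
time_s: 24.0
tool_pos: [0.5374, 0.248, 0.1096]
ee_rot: [-1.828, -0.501, -0.574]
force: [0.1, -0.9, -1.2]
grip_width: 0.0545
grip_force: 30.0
```

Call:
apply_moves([
  {"dp": [0,0,0],"rotation": [0.629,0.746,-0.219],"fingers": -1},
  {"dp": [0,0,0],"rotation": [0.629,0.746,-0.219],"fingers": -1},
  {"dp": [0,0,0],"rotation": [0.629,0.746,-0.219],"fingers": -1},
  {"dp": [0,0,0],"rotation": [0.629,0.746,-0.219],"fingers": -1},
])

```text
time_s: 24.4
tool_pos: [0.5374, 0.248, 0.1096]
ee_rot: [-1.795, 0.008, -0.7]
force: [0.1, 0.5, -0.5]
grip_width: 0.0539
grip_force: 30.0
```

Call:
apply_moves([
  {"dp": [0,0,0],"rotation": [0.629,0.746,-0.219],"fingers": -1},
  {"dp": [0,0,0],"rotation": [0.629,0.746,-0.219],"fingers": -1},
  {"dp": [0,0,0],"rotation": [0.629,0.746,-0.219],"fingers": -1},
  {"dp": [0,0,0],"rotation": [0.629,0.746,-0.219],"fingers": -1},
])

```text
time_s: 24.8
tool_pos: [0.5374, 0.248, 0.1096]
ee_rot: [-1.828, 0.518, -0.827]
force: [-0.3, -0.4, -1.2]
grip_width: 0.0542
grip_force: 30.0
```

Call:
apply_moves([
  {"dp": [0,0,0],"rotation": [0.629,0.746,-0.219],"fingers": -1},
  {"dp": [0,0,0],"rotation": [0.629,0.746,-0.219],"fingers": -1},
  {"dp": [0,0,0],"rotation": [0.629,0.746,-0.219],"fingers": -1},
  {"dp": [0,0,0],"rotation": [0.629,0.746,-0.219],"fingers": -1},
])

```text
time_s: 25.2
tool_pos: [0.5374, 0.248, 0.1096]
ee_rot: [-2.0, 1.014, -1.068]
force: [-0.6, 0.2, -0.5]
grip_width: 0.0541
grip_force: 30.0
```

Call:
apply_moves([
  {"dp": [0,0,0],"rotation": [0.629,0.746,-0.219],"fingers": -1},
  {"dp": [0,0,0],"rotation": [0.629,0.746,-0.219],"fingers": -1},
  {"dp": [0,0,0],"rotation": [0.629,0.746,-0.219],"fingers": -1},
  {"dp": [0,0,0],"rotation": [0.629,0.746,-0.219],"fingers": -1},
])

```text
time_s: 25.6
tool_pos: [0.5374, 0.248, 0.1096]
ee_rot: [3.103, 1.35, -2.309]
force: [-0.0, -0.3, -0.2]
grip_width: 0.0542
grip_force: 30.0
```

Run:
```python
from h import *;from k import *
s=env.sense();print(s['grip_width'],s['grip_force'],s['force'].round(1),s['qpos'].round(2))
go(env,(.527,.234,.047),tool(50,13,1))
```

```text
0.0541525124204229 29.997859485447407 [-0.  -0.3 -0.2] [0.01 0.91 2.28 2.29 1.38 1.54]
dp [ 0.005 -0.    -0.267] rot [-0.019 -0.005  0.005] rows 1.3 q [0.02 0.95 2.29 2.3  1.41 1.49] w [0.336 0.006 0.116]
```

Call:
apply_moves([
  {"dp": [0,0,-0.15],"rotation": [0,0,0],"fingers": -1},
  {"dp": [0,0,-0.22],"rotation": [0,0,0],"fingers": -1},
  {"dp": [0,0,-0.262],"rotation": [0,0,0],"fingers": -1},
  {"dp": [0,0,-0.262],"rotation": [0,0,0],"fingers": -1},
  {"dp": [0,0,-0.262],"rotation": [0,0,0],"fingers": -1},
])

```text
time_s: 26.1
tool_pos: [0.5373, 0.248, 0.045]
ee_rot: [3.128, 1.351, -2.284]
force: [0.4, -0.4, -0.4]
grip_width: 0.0543
grip_force: 30.0
```

Call:
apply_moves([
  {"dp": [0,0,0],"rotation": [0,0,0],"fingers": 1},
  {"dp": [0,0,0],"rotation": [0,0,0],"fingers": 1},
  {"dp": [0,0,0],"rotation": [0,0,0],"fingers": 1},
  {"dp": [0,0,0],"rotation": [0,0,0],"fingers": 1},
  {"dp": [0,0,0],"rotation": [0,0,0],"fingers": 1},
])

```text
time_s: 26.6
tool_pos: [0.5377, 0.248, 0.0463]
ee_rot: [3.134, 1.352, -2.277]
force: [-0.6, -0.4, 0.4]
grip_width: 0.0872
grip_force: 0.0
```

Call:
apply_moves([
  {"dp": [0,0,0.2],"rotation": [0,0,0],"fingers": 1},
  {"dp": [0,0,0.4],"rotation": [0,0,0],"fingers": 1},
  {"dp": [0,0,0.6],"rotation": [0,0,0],"fingers": 1},
  {"dp": [0,0,0.7],"rotation": [0,0,0],"fingers": 1},
  {"dp": [0,0,0.7],"rotation": [0,0,0],"fingers": 1},
])

```text
time_s: 27.1
tool_pos: [0.538, 0.2481, 0.2251]
ee_rot: [-3.128, 1.357, -2.257]
force: [-1.7, 0.4, 0.2]
grip_width: 0.0877
grip_force: 0.0
```

Call:
apply_moves([
  {"dp": [0,0,0],"rotation": [-0.629,-0.746,0.219],"fingers": 1},
  {"dp": [0,0,0],"rotation": [-0.629,-0.746,0.219],"fingers": 1},
  {"dp": [0,0,0],"rotation": [-0.629,-0.746,0.219],"fingers": 1},
  {"dp": [0,0,0],"rotation": [-0.629,-0.746,0.219],"fingers": 1},
])

```text
time_s: 27.5
tool_pos: [0.5374, 0.248, 0.2195]
ee_rot: [-1.992, 1.005, -1.06]
force: [0.1, -0.2, 0.5]
grip_width: 0.0878
grip_force: 0.0
```

Call:
apply_moves([
  {"dp": [0,0,0],"rotation": [-0.629,-0.746,0.219],"fingers": 1},
  {"dp": [0,0,0],"rotation": [-0.629,-0.746,0.219],"fingers": 1},
  {"dp": [0,0,0],"rotation": [-0.629,-0.746,0.219],"fingers": 1},
  {"dp": [0,0,0],"rotation": [-0.629,-0.746,0.219],"fingers": 1},
])

```text
time_s: 27.9
tool_pos: [0.5374, 0.248, 0.2193]
ee_rot: [-1.826, 0.508, -0.824]
force: [0.7, -0.2, 0.4]
grip_width: 0.0878
grip_force: 0.0
```

Call:
apply_moves([
  {"dp": [0,0,0],"rotation": [-0.629,-0.746,0.219],"fingers": 1},
  {"dp": [0,0,0],"rotation": [-0.629,-0.746,0.219],"fingers": 1},
  {"dp": [0,0,0],"rotation": [-0.629,-0.746,0.219],"fingers": 1},
  {"dp": [0,0,0],"rotation": [-0.629,-0.746,0.219],"fingers": 1},
])

```text
time_s: 28.3
tool_pos: [0.5374, 0.248, 0.2193]
ee_rot: [-1.795, -0.002, -0.698]
force: [-0.1, 0.4, 0.6]
grip_width: 0.0879
grip_force: 0.0
```

Call:
apply_moves([
  {"dp": [0,0,0],"rotation": [-0.629,-0.746,0.219],"fingers": 1},
  {"dp": [0,0,0],"rotation": [-0.629,-0.746,0.219],"fingers": 1},
  {"dp": [0,0,0],"rotation": [-0.629,-0.746,0.219],"fingers": 1},
  {"dp": [0,0,0],"rotation": [-0.629,-0.746,0.219],"fingers": 1},
])

```text
time_s: 28.7
tool_pos: [0.5373, 0.248, 0.2193]
ee_rot: [-1.829, -0.511, -0.571]
force: [0.1, 0.6, 0.0]
grip_width: 0.0879
grip_force: 0.0
```

Call:
apply_moves([
  {"dp": [0,0,0],"rotation": [-0.629,-0.746,0.219],"fingers": 1},
  {"dp": [0,0,0],"rotation": [-0.629,-0.746,0.219],"fingers": 1},
  {"dp": [0,0,0],"rotation": [-0.629,-0.746,0.219],"fingers": 1},
  {"dp": [0,0,0],"rotation": [-0.629,-0.746,0.219],"fingers": 1},
])

```text
time_s: 29.1
tool_pos: [0.5373, 0.248, 0.2193]
ee_rot: [-2.002, -1.007, -0.33]
force: [-0.7, -0.4, 0.6]
grip_width: 0.0879
grip_force: 0.0
```

Call:
apply_moves([
  {"dp": [0,0,0],"rotation": [-0.629,-0.746,0.219],"fingers": 1},
  {"dp": [0,0,0],"rotation": [-0.629,-0.746,0.219],"fingers": 1},
  {"dp": [0,0,0],"rotation": [-0.629,-0.746,0.219],"fingers": 1},
  {"dp": [0,0,0],"rotation": [-0.629,-0.746,0.219],"fingers": 1},
])

```text
time_s: 29.5
tool_pos: [0.5373, 0.248, 0.2193]
ee_rot: [3.13, -1.346, 0.881]
force: [-0.6, 0.7, -0.6]
grip_width: 0.0877
grip_force: 0.0
```

Call:
apply_moves([
  {"dp": [-0.03,-0.037,0],"rotation": [-0.655,0.55,0],"fingers": 1},
  {"dp": [-0.03,-0.037,0],"rotation": [-0.655,0.55,0],"fingers": 1},
  {"dp": [-0.03,-0.037,0],"rotation": [-0.655,0.55,0],"fingers": 1},
  {"dp": [-0.03,-0.037,0],"rotation": [-0.655,0.55,0],"fingers": 1},
  {"dp": [-0.03,-0.037,0],"rotation": [-0.655,0.55,0],"fingers": 1},
])

```text
time_s: 30.0
tool_pos: [0.5308, 0.2396, 0.2216]
ee_rot: [3.138, -0.901, 0.874]
force: [-0.2, -0.5, 0.5]
grip_width: 0.0878
grip_force: 0.0
```

Call:
apply_moves([
  {"dp": [-0.03,-0.037,0],"rotation": [-0.655,0.55,0],"fingers": 1},
  {"dp": [-0.03,-0.037,0],"rotation": [-0.655,0.55,0],"fingers": 1},
  {"dp": [-0.03,-0.037,0],"rotation": [-0.655,0.55,0],"fingers": 1},
  {"dp": [-0.03,-0.037,0],"rotation": [-0.655,0.55,0],"fingers": 1},
  {"dp": [-0.03,-0.037,0],"rotation": [-0.655,0.55,0],"fingers": 1},
])

```text
time_s: 30.5
tool_pos: [0.5162, 0.2346, 0.2161]
ee_rot: [-3.107, -0.533, 0.873]
force: [0.1, -0.3, -0.6]
grip_width: 0.0877
grip_force: 0.0
```

Call:
apply_moves([
  {"dp": [-0.03,-0.037,0],"rotation": [-0.655,0.55,0],"fingers": 1},
  {"dp": [-0.03,-0.037,0],"rotation": [-0.655,0.55,0],"fingers": 1},
  {"dp": [-0.03,-0.037,0],"rotation": [-0.655,0.55,0],"fingers": 1},
  {"dp": [-0.03,-0.037,0],"rotation": [-0.655,0.55,0],"fingers": 1},
  {"dp": [-0.03,-0.037,0],"rotation": [-0.655,0.55,0],"fingers": 1},
  {"dp": [-0.03,-0.037,0],"rotation": [-0.655,0.55,0],"fingers": 1},
  {"dp": [-0.03,-0.037,0],"rotation": [-0.655,0.55,0],"fingers": 1},
])

```text
time_s: 31.2
tool_pos: [0.509, 0.2252, 0.2173]
ee_rot: [-3.108, -0.09, 0.874]
force: [0.3, -0.2, 0.1]
grip_width: 0.0879
grip_force: 0.0
```

Run:
```python
from h import *;from k import *
print(env.sense()['qpos'].round(2))
im,p=snap('wrist','w3.png');print(proj(p,(.5155,.22,.076)))
for o in cups(im,p,vmin=130,amin=300): print(o[0].round(4),o[1:])
```

```text
[0.35 0.3  1.83 0.09 0.95 1.  ]
(np.float64(333.0667864947441), np.float64(203.36377025021346))
[0.5154 0.2198] (2, np.float64(0.05445958106145119), np.float64(0.058078617546126116), (304, 174, 60, 59))
[0.5628 0.3844] (11, np.float64(0.05209903414333568), np.float64(0.054908422666689286), (222, 0, 65, 55))
```

View pics/w3.png

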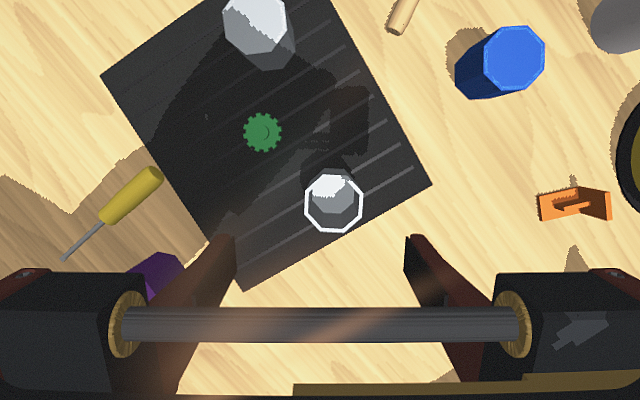

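The wrist view shows cup B mouth up, rim at (333,203), with the measured centre (0.5154, 0.2198) matching the prediction.

Run:
```python
from h import *;from k import *
go(env,(.5154,.2198,.056),tool(50,90))
```

```text
dp [ 0.024 -0.021 -0.722] rot [-0.173  0.063 -0.005] rows 3.6 q [0.4  0.56 1.89 0.   0.69 1.1 ] w [0.515 0.22  0.361]
```

Call:
apply_moves([
  {"dp": [0.024,-0.021,-0.1],"rotation": [-0.173,0.063,0],"fingers": 1},
  {"dp": [0.024,-0.021,-0.25],"rotation": [-0.173,0.063,0],"fingers": 1},
  {"dp": [0.024,-0.021,-0.4],"rotation": [-0.173,0.063,0],"fingers": 1},
  {"dp": [0.024,-0.021,-0.55],"rotation": [-0.173,0.063,0],"fingers": 1},
  {"dp": [0.024,-0.021,-0.72],"rotation": [-0.173,0.063,0],"fingers": 1},
  {"dp": [0.024,-0.021,-0.72],"rotation": [-0.173,0.063,0],"fingers": 1},
  {"dp": [0.024,-0.021,-0.72],"rotation": [-0.173,0.063,0],"fingers": 1},
])

```text
time_s: 31.95
tool_pos: [0.516, 0.2201, 0.039]
ee_rot: [3.141, 0.0, 0.875]
force: [0.6, 0.9, 0.3]
grip_width: 0.0876
grip_force: 0.0
```

Call:
apply_moves([
  {"dp": [0,0,0],"rotation": [0,0,0],"fingers": -1},
  {"dp": [0,0,0],"rotation": [0,0,0],"fingers": -1},
  {"dp": [0,0,0],"rotation": [0,0,0],"fingers": -1},
  {"dp": [0,0,0],"rotation": [0,0,0],"fingers": -1},
  {"dp": [0,0,0],"rotation": [0,0,0],"fingers": -1},
  {"dp": [0,0,0],"rotation": [0,0,0],"fingers": -1},
], force=30)

```text
time_s: 32.55
tool_pos: [0.517, 0.221, 0.0398]
ee_rot: [3.139, -0.002, 0.876]
force: [-0.7, 0.2, 7.4]
grip_width: 0.0543
grip_force: 29.8
```

Run:
```python
from h import *;from k import *
s=env.sense();print(s['tool_pos'],s['force'].round(1))
c=np.array([.523,-.222]);ex=np.array([.9983,-.0587]);ey=np.array([.0587,.9983])
go(env,(*(c-.012*ex+0*ey),.2),tool(86.6,90))
```

```text
[0.51700587 0.22095464 0.0398094 ] [-0.7  0.2  7.4]
dp [-0.024 -1.769  0.566] rot [-0.002  0.007  1.214] rows 9.3 q [-0.41  0.35  1.83  0.    0.96 -0.35] w [ 0.511 -0.221  0.505]
```

Call:
apply_moves([
  {"dp": [0,0,0.15],"rotation": [0,0,0],"fingers": -1},
  {"dp": [0,0,0.35],"rotation": [0,0,0],"fingers": -1},
  {"dp": [0,0,0.55],"rotation": [0,0,0],"fingers": -1},
  {"dp": [0,0,0.7],"rotation": [0,0,0],"fingers": -1},
  {"dp": [0,0,0.7],"rotation": [0,0,0],"fingers": -1},
])

```text
time_s: 33.05
tool_pos: [0.5196, 0.222, 0.2197]
ee_rot: [3.134, -0.01, 0.876]
force: [1.2, -0.0, 0.1]
grip_width: 0.054
grip_force: 29.8
```

Call:
apply_moves([
  {"dp": [-0.014,-0.9,0],"rotation": [0,0,0.63],"fingers": -1},
  {"dp": [-0.014,-0.9,0],"rotation": [0,0,0.63],"fingers": -1},
  {"dp": [-0.014,-0.9,0],"rotation": [0,0,0.63],"fingers": -1},
  {"dp": [-0.014,-0.9,0],"rotation": [0,0,0.63],"fingers": -1},
  {"dp": [-0.014,-0.9,0],"rotation": [0,0,0.63],"fingers": -1},
  {"dp": [-0.014,-0.9,0],"rotation": [0,0,0.63],"fingers": -1},
])

```text
time_s: 33.65
tool_pos: [0.5121, -0.0076, 0.2129]
ee_rot: [3.141, -0.0, 1.202]
force: [0.2, -0.1, -0.5]
grip_width: 0.0543
grip_force: 29.8
```

Call:
apply_moves([
  {"dp": [-0.014,-0.87,0],"rotation": [0,0,0.585],"fingers": -1},
  {"dp": [-0.014,-0.87,0],"rotation": [0,0,0.585],"fingers": -1},
  {"dp": [-0.014,-0.87,0],"rotation": [0,0,0.585],"fingers": -1},
  {"dp": [-0.014,-0.87,0],"rotation": [0,0,0.585],"fingers": -1},
  {"dp": [-0.014,-0.87,0],"rotation": [0,0,0.585],"fingers": -1},
  {"dp": [-0.014,-0.87,0],"rotation": [0,0,0.585],"fingers": -1},
  {"dp": [-0.014,-0.87,0],"rotation": [0,0,0.585],"fingers": -1},
  {"dp": [-0.014,-0.87,0],"rotation": [0,0,0.585],"fingers": -1},
])

```text
time_s: 34.45
tool_pos: [0.5094, -0.2203, 0.2133]
ee_rot: [3.141, -0.002, 1.513]
force: [0.2, 0.8, -0.4]
grip_width: 0.0542
grip_force: 29.8
```

Run:
```python
from h import *;from k import *
s=env.sense();print(s['grip_width'],s['grip_force'])
c=np.array([.523,-.222]);ex=np.array([.9983,-.0587]);ey=np.array([.0587,.9983])
go(env,(*(c-.012*ex+0*ey),.0855),tool(86.6,90))
```

```text
0.05420126196403044 29.84428770840168
dp [ 0.007 -0.004 -0.586] rot [-0.004  0.002 -0.003] rows 2.9 q [-0.41  0.51  1.89  0.    0.74 -0.35] w [ 0.511 -0.221  0.391]
```

Call:
apply_moves([
  {"dp": [0.007,-0.004,-0.1],"rotation": [0,0,0],"fingers": -1},
  {"dp": [0.007,-0.004,-0.25],"rotation": [0,0,0],"fingers": -1},
  {"dp": [0.007,-0.004,-0.4],"rotation": [0,0,0],"fingers": -1},
  {"dp": [0.007,-0.004,-0.52],"rotation": [0,0,0],"fingers": -1},
  {"dp": [0.007,-0.004,-0.583],"rotation": [0,0,0],"fingers": -1},
  {"dp": [0.007,-0.004,-0.583],"rotation": [0,0,0],"fingers": -1},
  {"dp": [0.007,-0.004,-0.583],"rotation": [0,0,0],"fingers": -1},
])

```text
time_s: 35.15
tool_pos: [0.5115, -0.2214, 0.068]
ee_rot: [3.14, -0.002, 1.514]
force: [-1.0, -0.5, -0.2]
grip_width: 0.0541
grip_force: 29.9
```

Call:
apply_moves([
  {"dp": [0,0,0],"rotation": [0,0,0],"fingers": 0.6},
  {"dp": [0,0,0],"rotation": [0,0,0],"fingers": 0.6},
  {"dp": [0,0,0],"rotation": [0,0,0],"fingers": 0.6},
  {"dp": [0,0,0],"rotation": [0,0,0],"fingers": 0.6},
  {"dp": [0,0,0.2],"rotation": [0,0,0],"fingers": 0.6},
  {"dp": [0,0,0.4],"rotation": [0,0,0],"fingers": 0.6},
  {"dp": [0,0,0.7],"rotation": [0,0,0],"fingers": 0.6},
  {"dp": [0,0,0.7],"rotation": [0,0,0],"fingers": 0.6},
])

```text
time_s: 35.95
tool_pos: [0.5129, -0.2235, 0.2479]
ee_rot: [3.134, 0.001, 1.512]
force: [0.7, 0.7, 0.1]
grip_width: 0.0703
grip_force: 0.0
```

Call:
apply_moves([
  {"dp": [0.1,1.0,0.1],"rotation": [0,0,0],"fingers": 1},
  {"dp": [0.1,1.0,0.1],"rotation": [0,0,0],"fingers": 1},
  {"dp": [0.1,1.0,0.1],"rotation": [0,0,0],"fingers": 1},
  {"dp": [0.1,1.0,0.1],"rotation": [0,0,0],"fingers": 1},
  {"dp": [0.1,1.0,0.1],"rotation": [0,0,0],"fingers": 1},
  {"dp": [0.1,1.0,0.1],"rotation": [0,0,0],"fingers": 1},
  {"dp": [0.1,1.0,0.1],"rotation": [0,0,0],"fingers": 1},
])

```text
time_s: 36.65
tool_pos: [0.5363, 0.0281, 0.2684]
ee_rot: [3.139, -0.001, 1.515]
force: [0.1, -1.0, -0.6]
grip_width: 0.088
grip_force: 0.0
```

Run:
```python
from h import *;from k import *
for n in('side','scene'):
  im,p=snap(n,n+'6.png')
  for o in cups(im,p,vmin=110,amin=100):
      if abs(o[0][0]-.55)<.1 and abs(o[0][1]-.3)<.12: print(n,o[0].round(4),o[1:])
go(env,(.564,.387,.16),tool(56,13))
```

```text
side [0.5651 0.3874] (11, np.float64(0.05515828347030544), np.float64(0.05829296655302558), (273, 289, 24, 21))
scene [0.5617 0.3906] (10, np.float64(0.05623251561268337), np.float64(0.05776343023970755), (461, 201, 24, 18))
dp [ 0.152  1.503 -0.449] rot [ 2.456 -0.828 -0.858] rows 9.6 q [ 0.34  0.68  2.2   2.45  1.14 -1.4 ] w [0.398 0.14  0.229]
```

Call:
apply_moves([
  {"dp": [0.05,0.5,0],"rotation": [0.82,-0.276,-0.286],"fingers": 1},
  {"dp": [0.05,0.5,0],"rotation": [0.82,-0.276,-0.286],"fingers": 1},
  {"dp": [0.05,0.5,0],"rotation": [0.82,-0.276,-0.286],"fingers": 1},
  {"dp": [0.05,0.5,0],"rotation": [0.82,-0.276,-0.286],"fingers": 1},
  {"dp": [0.05,0.5,0],"rotation": [0.82,-0.276,-0.286],"fingers": 1},
  {"dp": [0.05,0.5,0],"rotation": [0.82,-0.276,-0.286],"fingers": 1},
])

```text
time_s: 37.35
tool_pos: [0.5493, 0.1505, 0.2682]
ee_rot: [3.048, -0.444, 1.378]
force: [-0.8, 0.6, 0.4]
grip_width: 0.0883
grip_force: 0.0
```

Call:
apply_moves([
  {"dp": [0.05,0.5,-0.1],"rotation": [0.82,-0.276,-0.286],"fingers": 1},
  {"dp": [0.05,0.5,-0.1],"rotation": [0.82,-0.276,-0.286],"fingers": 1},
  {"dp": [0.05,0.5,-0.1],"rotation": [0.82,-0.276,-0.286],"fingers": 1},
  {"dp": [0.05,0.5,-0.1],"rotation": [0.82,-0.276,-0.286],"fingers": 1},
  {"dp": [0.05,0.5,-0.1],"rotation": [0.82,-0.276,-0.286],"fingers": 1},
  {"dp": [0.05,0.5,-0.1],"rotation": [0.82,-0.276,-0.286],"fingers": 1},
])

```text
time_s: 37.95
tool_pos: [0.5614, 0.2767, 0.2427]
ee_rot: [3.009, -0.894, 1.254]
force: [0.3, -0.2, 0.5]
grip_width: 0.088
grip_force: 0.0
```

Call:
apply_moves([
  {"dp": [0.05,0.5,-0.33],"rotation": [0.82,-0.276,-0.286],"fingers": 1},
  {"dp": [0.05,0.5,-0.33],"rotation": [0.82,-0.276,-0.286],"fingers": 1},
  {"dp": [0.05,0.5,-0.33],"rotation": [0.82,-0.276,-0.286],"fingers": 1},
  {"dp": [0.05,0.5,-0.33],"rotation": [0.82,-0.276,-0.286],"fingers": 1},
  {"dp": [0.05,0.5,-0.33],"rotation": [0.82,-0.276,-0.286],"fingers": 1},
  {"dp": [0.05,0.5,-0.33],"rotation": [0.82,-0.276,-0.286],"fingers": 1},
  {"dp": [0.05,0.5,-0.33],"rotation": [0.82,-0.276,-0.286],"fingers": 1},
])

```text
time_s: 38.65
tool_pos: [0.5739, 0.4031, 0.161]
ee_rot: [-3.137, -1.346, 0.977]
force: [1.0, 1.3, -0.5]
grip_width: 0.0877
grip_force: 0.0
```

Run:
```python
from h import *;from k import *
for n in('side','scene'):
  im,p=snap(n,n+'7.png')
  for o in cups(im,p,vmin=100,amin=80):
      if abs(o[0][0]-.55)<.1 and abs(o[0][1]-.3)<.12: print(n,o[0].round(4),o[1:])
go(env,(.564,.386,.043),tool(56,13))
```

```text
side [0.5661 0.3884] (8, np.float64(0.05603617904000091), np.float64(0.058155667998615435), (273, 289, 24, 22))
scene [0.5619 0.3901] (16, np.float64(0.056750545179846235), np.float64(0.057735146439643), (461, 201, 24, 18))
dp [-0.004 -0.005 -0.498] rot [-0.006  0.008 -0.003] rows 2.5 q [ 0.34  0.96  2.12  2.49  1.29 -1.53] w [0.398 0.139 0.112]
```

Call:
apply_moves([
  {"dp": [-0.004,-0.005,-0.12],"rotation": [0,0,0],"fingers": 1},
  {"dp": [-0.004,-0.005,-0.25],"rotation": [0,0,0],"fingers": 1},
  {"dp": [-0.004,-0.005,-0.4],"rotation": [0,0,0],"fingers": 1},
  {"dp": [-0.004,-0.005,-0.497],"rotation": [0,0,0],"fingers": 1},
  {"dp": [-0.004,-0.005,-0.497],"rotation": [0,0,0],"fingers": 1},
  {"dp": [-0.004,-0.005,-0.497],"rotation": [0,0,0],"fingers": 1},
  {"dp": [-0.004,-0.005,-0.497],"rotation": [0,0,0],"fingers": 1},
])

```text
time_s: 39.45
tool_pos: [0.574, 0.401, 0.0394]
ee_rot: [3.134, -1.349, 0.985]
force: [0.5, 0.1, 0.2]
grip_width: 0.0876
grip_force: 0.0
```

Call:
apply_moves([
  {"dp": [0,0,0],"rotation": [0,0,0],"fingers": -1},
  {"dp": [0,0,0],"rotation": [0,0,0],"fingers": -1},
  {"dp": [0,0,0],"rotation": [0,0,0],"fingers": -1},
  {"dp": [0,0,0],"rotation": [0,0,0],"fingers": -1},
  {"dp": [0,0,0],"rotation": [0,0,0],"fingers": -1},
  {"dp": [0,0,0],"rotation": [0,0,0],"fingers": -1},
], force=30)

```text
time_s: 40.05
tool_pos: [0.5729, 0.401, 0.0366]
ee_rot: [3.141, -1.347, 0.978]
force: [-0.2, 0.8, 1.1]
grip_width: 0.054
grip_force: 30.0
```

Call:
apply_moves([
  {"dp": [0,0,0.15],"rotation": [0,0,0],"fingers": -1},
  {"dp": [0,0,0.3],"rotation": [0,0,0],"fingers": -1},
  {"dp": [0,0,0.3],"rotation": [0,0,0],"fingers": -1},
  {"dp": [0,0,0.3],"rotation": [0,0,0],"fingers": -1},
])

```text
time_s: 40.45
tool_pos: [0.573, 0.401, 0.112]
ee_rot: [3.137, -1.347, 0.982]
force: [-0.5, 0.4, -0.4]
grip_width: 0.0537
grip_force: 30.0
```

Call:
apply_moves([
  {"dp": [0,0,0],"rotation": [0.545,0.808,-0.225],"fingers": -1},
  {"dp": [0,0,0],"rotation": [0.545,0.808,-0.225],"fingers": -1},
  {"dp": [0,0,0],"rotation": [0.545,0.808,-0.225],"fingers": -1},
  {"dp": [0,0,0],"rotation": [0.545,0.808,-0.225],"fingers": -1},
])

```text
time_s: 40.85
tool_pos: [0.5724, 0.4008, 0.1093]
ee_rot: [-2.0, -0.999, -0.227]
force: [0.1, 0.2, -0.4]
grip_width: 0.0537
grip_force: 30.0
```

Call:
apply_moves([
  {"dp": [0,0,0],"rotation": [0.545,0.808,-0.225],"fingers": -1},
  {"dp": [0,0,0],"rotation": [0.545,0.808,-0.225],"fingers": -1},
  {"dp": [0,0,0],"rotation": [0.545,0.808,-0.225],"fingers": -1},
  {"dp": [0,0,0],"rotation": [0.545,0.808,-0.225],"fingers": -1},
])

```text
time_s: 41.25
tool_pos: [0.5724, 0.4008, 0.1092]
ee_rot: [-1.832, -0.503, -0.467]
force: [-0.4, -1.5, -0.3]
grip_width: 0.054
grip_force: 30.0
```

Call:
apply_moves([
  {"dp": [0,0,0],"rotation": [0.545,0.808,-0.225],"fingers": -1},
  {"dp": [0,0,0],"rotation": [0.545,0.808,-0.225],"fingers": -1},
  {"dp": [0,0,0],"rotation": [0.545,0.808,-0.225],"fingers": -1},
  {"dp": [0,0,0],"rotation": [0.545,0.808,-0.225],"fingers": -1},
])

```text
time_s: 41.65
tool_pos: [0.5724, 0.4008, 0.1092]
ee_rot: [-1.8, 0.006, -0.597]
force: [-0.0, -0.2, -1.3]
grip_width: 0.0542
grip_force: 30.0
```

Call:
apply_moves([
  {"dp": [0,0,0],"rotation": [0.545,0.808,-0.225],"fingers": -1},
  {"dp": [0,0,0],"rotation": [0.545,0.808,-0.225],"fingers": -1},
  {"dp": [0,0,0],"rotation": [0.545,0.808,-0.225],"fingers": -1},
  {"dp": [0,0,0],"rotation": [0.545,0.808,-0.225],"fingers": -1},
])

```text
time_s: 42.05
tool_pos: [0.5723, 0.4008, 0.1092]
ee_rot: [-1.837, 0.515, -0.729]
force: [0.1, -0.2, -0.8]
grip_width: 0.0541
grip_force: 30.0
```

Call:
apply_moves([
  {"dp": [0,0,0],"rotation": [0.545,0.808,-0.225],"fingers": -1},
  {"dp": [0,0,0],"rotation": [0.545,0.808,-0.225],"fingers": -1},
  {"dp": [0,0,0],"rotation": [0.545,0.808,-0.225],"fingers": -1},
  {"dp": [0,0,0],"rotation": [0.545,0.808,-0.225],"fingers": -1},
])

```text
time_s: 42.45
tool_pos: [0.5724, 0.4008, 0.1092]
ee_rot: [-2.017, 1.009, -0.979]
force: [-0.7, -0.0, -0.8]
grip_width: 0.0541
grip_force: 30.0
```

Call:
apply_moves([
  {"dp": [0,0,0],"rotation": [0.545,0.808,-0.225],"fingers": -1},
  {"dp": [0,0,0],"rotation": [0.545,0.808,-0.225],"fingers": -1},
  {"dp": [0,0,0],"rotation": [0.545,0.808,-0.225],"fingers": -1},
  {"dp": [0,0,0],"rotation": [0.545,0.808,-0.225],"fingers": -1},
])

```text
time_s: 42.85
tool_pos: [0.5724, 0.4008, 0.1092]
ee_rot: [3.11, 1.339, -2.196]
force: [0.3, 0.1, -0.2]
grip_width: 0.054
grip_force: 30.0
```

Run:
```python
from h import *;from k import *
s=env.sense();print(s['grip_width'],s['grip_force'],s['force'].round(1),s['qpos'].round(2))
go(env,(.564,.386,.048),tool(56,13,1))
```

```text
0.054017703146017775 29.998549382435158 [ 0.3  0.1 -0.2] [0.33 0.88 2.11 2.47 1.22 1.68]
dp [ 0.007  0.001 -0.262] rot [ 0.001 -0.017  0.002] rows 1.3 q [0.34 0.95 2.12 2.49 1.29 1.62] w [0.398 0.139 0.117]
```

Call:
apply_moves([
  {"dp": [0,0,-0.15],"rotation": [0,0,0],"fingers": -1},
  {"dp": [0,0,-0.22],"rotation": [0,0,0],"fingers": -1},
  {"dp": [0,0,-0.26],"rotation": [0,0,0],"fingers": -1},
  {"dp": [0,0,-0.26],"rotation": [0,0,0],"fingers": -1},
  {"dp": [0,0,-0.26],"rotation": [0,0,0],"fingers": -1},
])

```text
time_s: 43.35
tool_pos: [0.5725, 0.4008, 0.0452]
ee_rot: [3.135, 1.34, -2.171]
force: [-0.0, 0.7, -0.1]
grip_width: 0.0537
grip_force: 30.0
```

Call:
apply_moves([
  {"dp": [0,0,0],"rotation": [0,0,0],"fingers": 1},
  {"dp": [0,0,0],"rotation": [0,0,0],"fingers": 1},
  {"dp": [0,0,0],"rotation": [0,0,0],"fingers": 1},
  {"dp": [0,0,0],"rotation": [0,0,0],"fingers": 1},
  {"dp": [0,0,0],"rotation": [0,0,0],"fingers": 1},
])

```text
time_s: 43.85
tool_pos: [0.573, 0.401, 0.0468]
ee_rot: [3.14, 1.342, -2.166]
force: [-0.5, 0.4, -0.3]
grip_width: 0.0871
grip_force: 0.0
```

Call:
apply_moves([
  {"dp": [0,0,0.2],"rotation": [0,0,0],"fingers": 1},
  {"dp": [0,0,0.4],"rotation": [0,0,0],"fingers": 1},
  {"dp": [0,0,0.6],"rotation": [0,0,0],"fingers": 1},
  {"dp": [0,0,0.7],"rotation": [0,0,0],"fingers": 1},
  {"dp": [0,0,0.7],"rotation": [0,0,0],"fingers": 1},
])

```text
time_s: 44.35
tool_pos: [0.5736, 0.4013, 0.2264]
ee_rot: [-3.127, 1.347, -2.15]
force: [-0.2, 0.2, -0.2]
grip_width: 0.0879
grip_force: 0.0
```

Call:
apply_moves([
  {"dp": [0,0,0],"rotation": [-0.545,-0.808,0.225],"fingers": 1},
  {"dp": [0,0,0],"rotation": [-0.545,-0.808,0.225],"fingers": 1},
  {"dp": [0,0,0],"rotation": [-0.545,-0.808,0.225],"fingers": 1},
  {"dp": [0,0,0],"rotation": [-0.545,-0.808,0.225],"fingers": 1},
])

```text
time_s: 44.75
tool_pos: [0.5725, 0.4008, 0.2198]
ee_rot: [-2.008, 0.999, -0.969]
force: [0.1, -0.4, -0.1]
grip_width: 0.0876
grip_force: 0.0
```

Call:
apply_moves([
  {"dp": [0,0,0],"rotation": [-0.545,-0.808,0.225],"fingers": 1},
  {"dp": [0,0,0],"rotation": [-0.545,-0.808,0.225],"fingers": 1},
  {"dp": [0,0,0],"rotation": [-0.545,-0.808,0.225],"fingers": 1},
  {"dp": [0,0,0],"rotation": [-0.545,-0.808,0.225],"fingers": 1},
])

```text
time_s: 45.15
tool_pos: [0.5725, 0.4008, 0.2197]
ee_rot: [-1.834, 0.504, -0.725]
force: [-0.1, -0.0, 0.3]
grip_width: 0.088
grip_force: 0.0
```

Call:
apply_moves([
  {"dp": [0,0,0],"rotation": [-0.545,-0.808,0.225],"fingers": 1},
  {"dp": [0,0,0],"rotation": [-0.545,-0.808,0.225],"fingers": 1},
  {"dp": [0,0,0],"rotation": [-0.545,-0.808,0.225],"fingers": 1},
  {"dp": [0,0,0],"rotation": [-0.545,-0.808,0.225],"fingers": 1},
])

```text
time_s: 45.55
tool_pos: [0.5725, 0.4008, 0.2197]
ee_rot: [-1.8, -0.004, -0.595]
force: [0.8, -0.1, 0.9]
grip_width: 0.088
grip_force: 0.0
```

Call:
apply_moves([
  {"dp": [0,0,0],"rotation": [-0.545,-0.808,0.225],"fingers": 1},
  {"dp": [0,0,0],"rotation": [-0.545,-0.808,0.225],"fingers": 1},
  {"dp": [0,0,0],"rotation": [-0.545,-0.808,0.225],"fingers": 1},
  {"dp": [0,0,0],"rotation": [-0.545,-0.808,0.225],"fingers": 1},
])

```text
time_s: 45.95
tool_pos: [0.5725, 0.4009, 0.2197]
ee_rot: [-1.833, -0.513, -0.465]
force: [-0.4, -0.6, -0.2]
grip_width: 0.0883
grip_force: 0.0
```

Call:
apply_moves([
  {"dp": [0,0,0],"rotation": [-0.545,-0.808,0.225],"fingers": 1},
  {"dp": [0,0,0],"rotation": [-0.545,-0.808,0.225],"fingers": 1},
  {"dp": [0,0,0],"rotation": [-0.545,-0.808,0.225],"fingers": 1},
  {"dp": [0,0,0],"rotation": [-0.545,-0.808,0.225],"fingers": 1},
])

```text
time_s: 46.35
tool_pos: [0.5725, 0.4008, 0.2197]
ee_rot: [-2.006, -1.008, -0.22]
force: [-0.9, 0.4, 0.0]
grip_width: 0.0879
grip_force: 0.0
```

Call:
apply_moves([
  {"dp": [0,0,0],"rotation": [-0.545,-0.808,0.225],"fingers": 1},
  {"dp": [0,0,0],"rotation": [-0.545,-0.808,0.225],"fingers": 1},
  {"dp": [0,0,0],"rotation": [-0.545,-0.808,0.225],"fingers": 1},
  {"dp": [0,0,0],"rotation": [-0.545,-0.808,0.225],"fingers": 1},
])

```text
time_s: 46.75
tool_pos: [0.5724, 0.4008, 0.2197]
ee_rot: [3.123, -1.344, 0.996]
force: [0.3, 0.7, 0.4]
grip_width: 0.0878
grip_force: 0.0
```

Call:
apply_moves([
  {"dp": [-0.024,-0.038,0],"rotation": [-0.71,0.479,0],"fingers": 1},
  {"dp": [-0.024,-0.038,0],"rotation": [-0.71,0.479,0],"fingers": 1},
  {"dp": [-0.024,-0.038,0],"rotation": [-0.71,0.479,0],"fingers": 1},
  {"dp": [-0.024,-0.038,0],"rotation": [-0.71,0.479,0],"fingers": 1},
  {"dp": [-0.024,-0.038,0],"rotation": [-0.71,0.479,0],"fingers": 1},
])

```text
time_s: 47.25
tool_pos: [0.5676, 0.3925, 0.2226]
ee_rot: [3.139, -0.9, 0.981]
force: [-0.1, -0.0, 0.8]
grip_width: 0.0878
grip_force: 0.0
```

Call:
apply_moves([
  {"dp": [-0.024,-0.038,0],"rotation": [-0.71,0.479,0],"fingers": 1},
  {"dp": [-0.024,-0.038,0],"rotation": [-0.71,0.479,0],"fingers": 1},
  {"dp": [-0.024,-0.038,0],"rotation": [-0.71,0.479,0],"fingers": 1},
  {"dp": [-0.024,-0.038,0],"rotation": [-0.71,0.479,0],"fingers": 1},
  {"dp": [-0.024,-0.038,0],"rotation": [-0.71,0.479,0],"fingers": 1},
  {"dp": [-0.024,-0.038,0],"rotation": [-0.71,0.479,0],"fingers": 1},
  {"dp": [-0.024,-0.038,0],"rotation": [-0.71,0.479,0],"fingers": 1},
])

```text
time_s: 47.95
tool_pos: [0.5596, 0.3817, 0.2191]
ee_rot: [-3.138, -0.443, 0.978]
force: [0.4, 0.3, 0.0]
grip_width: 0.0879
grip_force: 0.0
```

Call:
apply_moves([
  {"dp": [-0.024,-0.038,0],"rotation": [-0.71,0.479,0],"fingers": 1},
  {"dp": [-0.024,-0.038,0],"rotation": [-0.71,0.479,0],"fingers": 1},
  {"dp": [-0.024,-0.038,0],"rotation": [-0.71,0.479,0],"fingers": 1},
  {"dp": [-0.024,-0.038,0],"rotation": [-0.71,0.479,0],"fingers": 1},
  {"dp": [-0.024,-0.038,0],"rotation": [-0.71,0.479,0],"fingers": 1},
  {"dp": [-0.024,-0.038,0],"rotation": [-0.71,0.479,0],"fingers": 1},
  {"dp": [-0.024,-0.038,0],"rotation": [-0.71,0.479,0],"fingers": 1},
])

```text
time_s: 48.65
tool_pos: [0.5538, 0.3714, 0.2207]
ee_rot: [-3.14, -0.001, 0.977]
force: [-0.6, 0.6, -0.1]
grip_width: 0.0879
grip_force: 0.0
```

Run:
```python
from h import *;from k import *
print(env.sense()['qpos'].round(2))
im,p=snap('wrist','w4.png');print(proj(p,(.5545,.372,.076)))
for o in cups(im,p,vmin=130,amin=300): print(o[0].round(4),o[1:])
go(env,(.5545,.372,.056),tool(56,90))
```

```text
[0.57 0.49 1.53 0.   1.12 1.16]
(np.float64(319.6616910648592), np.float64(188.30089316839874))
[0.5536 0.3722] (11, np.float64(0.05403646416269534), np.float64(0.05802749742403433), (290, 160, 59, 57))
[0.783  0.3886] (25, np.float64(0.05946011232990464), np.float64(0.06186273696409183), (500, 0, 81, 61))
dp [ 0.002  0.002 -0.735] rot [-0.003 -0.001  0.001] rows 3.7 q [0.59 0.71 1.61 0.   0.82 1.18] w [0.554 0.372 0.361]
```

Call:
apply_moves([
  {"dp": [0,0.003,-0.2],"rotation": [0,0,0],"fingers": 1},
  {"dp": [0,0.003,-0.4],"rotation": [0,0,0],"fingers": 1},
  {"dp": [0,0.003,-0.55],"rotation": [0,0,0],"fingers": 1},
  {"dp": [0,0.003,-0.73],"rotation": [0,0,0],"fingers": 1},
  {"dp": [0,0.003,-0.73],"rotation": [0,0,0],"fingers": 1},
  {"dp": [0,0.003,-0.73],"rotation": [0,0,0],"fingers": 1},
])

```text
time_s: 49.3
tool_pos: [0.5546, 0.3728, 0.0393]
ee_rot: [-3.141, -0.0, 0.977]
force: [0.6, -0.3, 0.9]
grip_width: 0.088
grip_force: 0.0
```

Call:
apply_moves([
  {"dp": [0,0,0],"rotation": [0,0,0],"fingers": -1},
  {"dp": [0,0,0],"rotation": [0,0,0],"fingers": -1},
  {"dp": [0,0,0],"rotation": [0,0,0],"fingers": -1},
  {"dp": [0,0,0],"rotation": [0,0,0],"fingers": -1},
  {"dp": [0,0,0],"rotation": [0,0,0],"fingers": -1},
  {"dp": [0,0,0],"rotation": [0,0,0],"fingers": -1},
], force=30)

```text
time_s: 49.9
tool_pos: [0.5552, 0.3736, 0.0399]
ee_rot: [3.141, -0.002, 0.977]
force: [-1.1, -0.6, 7.6]
grip_width: 0.0539
grip_force: 30.0
```

Call:
apply_moves([
  {"dp": [0,0,0.15],"rotation": [0,0,0],"fingers": -1},
  {"dp": [0,0,0.35],"rotation": [0,0,0],"fingers": -1},
  {"dp": [0,0,0.55],"rotation": [0,0,0],"fingers": -1},
  {"dp": [0,0,0.7],"rotation": [0,0,0],"fingers": -1},
  {"dp": [0,0,0.7],"rotation": [0,0,0],"fingers": -1},
])

```text
time_s: 50.4
tool_pos: [0.5577, 0.3751, 0.2206]
ee_rot: [3.137, -0.011, 0.977]
force: [0.2, 1.0, -0.8]
grip_width: 0.0535
grip_force: 30.0
```

Run:
```python
from h import *;from k import *
s=env.sense();print(s['grip_width'],s['grip_force'],s['tool_pos'])
c=np.array([.523,-.222]);ex=np.array([.9983,-.0587]);ey=np.array([.0587,.9983])
go(env,(*(c-.012*ex+.078*ey),.23),tool(86.6,90))
```

```text
0.05345181673987981 29.999798349745106 [0.55774956 0.37514709 0.22061751]
dp [-0.169 -2.074 -0.037] rot [-0.018  0.014  1.02 ] rows 10.4 q [-0.27  0.28  1.86  0.    1.01 -0.21] w [ 0.516 -0.143  0.535]
```

Call:
apply_moves([
  {"dp": [-0.08,-1.0,0],"rotation": [0,0,0.5],"fingers": -1},
  {"dp": [-0.08,-1.0,0],"rotation": [0,0,0.5],"fingers": -1},
  {"dp": [-0.08,-1.0,0],"rotation": [0,0,0.5],"fingers": -1},
  {"dp": [-0.08,-1.0,0],"rotation": [0,0,0.5],"fingers": -1},
  {"dp": [-0.08,-1.0,0],"rotation": [0,0,0.5],"fingers": -1},
  {"dp": [-0.08,-1.0,0],"rotation": [0,0,0.5],"fingers": -1},
])

```text
time_s: 51.0
tool_pos: [0.533, 0.1182, 0.2126]
ee_rot: [-3.139, 0.002, 1.235]
force: [-0.7, 1.0, -0.6]
grip_width: 0.054
grip_force: 30.0
```

Call:
apply_moves([
  {"dp": [-0.08,-1.0,0],"rotation": [0,0,0.52],"fingers": -1},
  {"dp": [-0.08,-1.0,0],"rotation": [0,0,0.52],"fingers": -1},
  {"dp": [-0.08,-1.0,0],"rotation": [0,0,0.52],"fingers": -1},
  {"dp": [-0.08,-1.0,0],"rotation": [0,0,0.52],"fingers": -1},
  {"dp": [-0.08,-1.0,0],"rotation": [0,0,0.52],"fingers": -1},
  {"dp": [-0.08,-1.0,0],"rotation": [0,0,0.52],"fingers": -1},
  {"dp": [-0.08,-1.0,0],"rotation": [0,0,0.52],"fingers": -1},
])

```text
time_s: 51.7
tool_pos: [0.5144, -0.1275, 0.2131]
ee_rot: [-3.14, -0.002, 1.509]
force: [0.7, -0.2, -1.4]
grip_width: 0.0539
grip_force: 30.0
```

Run:
```python
from h import *;from k import *
s=env.sense();print(s['grip_width'],s['grip_force'],s['tool_pos'])
c=np.array([.523,-.222]);ex=np.array([.9983,-.0587]);ey=np.array([.0587,.9983])
go(env,(*(c-.012*ex+.078*ey),.0855),tool(86.6,90))
```

```text
0.053934383787225086 29.999885848519625 [ 0.51438525 -0.1275      0.21305763]
dp [ 0.005 -0.064 -0.585] rot [-0.004 -0.003  0.006] rows 2.9 q [-0.27  0.48  1.94  0.    0.72 -0.21] w [ 0.516 -0.143  0.391]
```

Call:
apply_moves([
  {"dp": [0.005,-0.062,0],"rotation": [0,0,0],"fingers": -1},
  {"dp": [0.005,-0.062,-0.1],"rotation": [0,0,0],"fingers": -1},
  {"dp": [0.005,-0.062,-0.25],"rotation": [0,0,0],"fingers": -1},
  {"dp": [0.005,-0.062,-0.4],"rotation": [0,0,0],"fingers": -1},
  {"dp": [0.005,-0.062,-0.52],"rotation": [0,0,0],"fingers": -1},
  {"dp": [0.005,-0.062,-0.58],"rotation": [0,0,0],"fingers": -1},
  {"dp": [0.005,-0.062,-0.58],"rotation": [0,0,0],"fingers": -1},
  {"dp": [0.005,-0.062,-0.58],"rotation": [0,0,0],"fingers": -1},
])

```text
time_s: 52.5
tool_pos: [0.5164, -0.1413, 0.0686]
ee_rot: [-3.141, -0.001, 1.513]
force: [0.2, 0.2, -0.4]
grip_width: 0.0536
grip_force: 30.0
```

Call:
apply_moves([
  {"dp": [0,0,0],"rotation": [0,0,0],"fingers": 0.6},
  {"dp": [0,0,0],"rotation": [0,0,0],"fingers": 0.6},
  {"dp": [0,0,0],"rotation": [0,0,0],"fingers": 0.6},
  {"dp": [0,0,0],"rotation": [0,0,0],"fingers": 0.6},
  {"dp": [0,0,0.2],"rotation": [0,0,0],"fingers": 0.6},
  {"dp": [0,0,0.4],"rotation": [0,0,0],"fingers": 0.6},
  {"dp": [0,0,0.7],"rotation": [0,0,0],"fingers": 0.6},
  {"dp": [0,0,0.7],"rotation": [0,0,0],"fingers": 0.6},
])

```text
time_s: 53.3
tool_pos: [0.5177, -0.1428, 0.2486]
ee_rot: [3.136, 0.0, 1.511]
force: [0.2, 0.0, -0.9]
grip_width: 0.0701
grip_force: 0.0
```

Call:
apply_moves([
  {"dp": [-0.6,0,0.6],"rotation": [0,0,0],"fingers": -1},
  {"dp": [-0.6,0,0.6],"rotation": [0,0,0],"fingers": -1},
  {"dp": [-0.6,0,0.6],"rotation": [0,0,0],"fingers": -1},
  {"dp": [-0.6,0,0.6],"rotation": [0,0,0],"fingers": -1},
  {"dp": [-0.6,0,0.6],"rotation": [0,0,0],"fingers": -1},
  {"dp": [-0.6,0,0.6],"rotation": [0,0,0],"fingers": -1},
])

```text
time_s: 53.9
tool_pos: [0.366, -0.1426, 0.3955]
ee_rot: [3.137, 0.0, 1.51]
force: [0.9, -0.2, -0.8]
grip_width: 0.0255
grip_force: 0.0
```

Run:
```python
from h import *;from k import *
snap('side','s8.png');snap('scene','s9.png');print(env.sense()['qpos'].round(2),env.sense()['tool_pos'].round(3))
a=cv2.imread('pics/s8.png')[60:200,260:420];b=cv2.imread('pics/s9.png')[130:310,120:320]
cv2.imwrite('pics/c5.png',np.hstack([cv2.resize(a,(400,350)),cv2.resize(b,(389,350))]))
```

```text
[-0.4  -0.12  1.88  0.    1.38 -0.34] [ 0.366 -0.142  0.393]
```

View pics/c5.png

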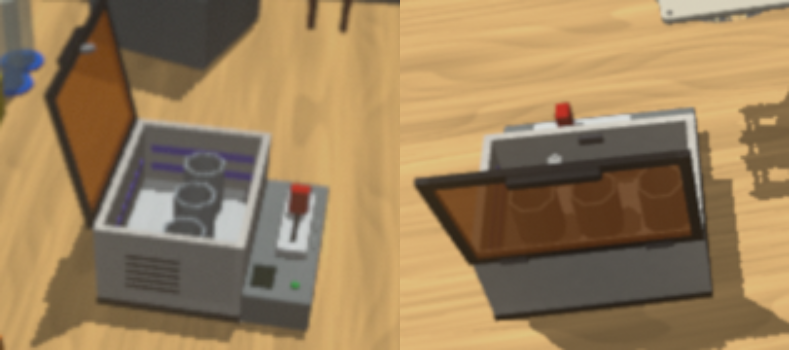

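Both views show three cups upright, mouth up in a row in the tub: rims at crop (205,163), (195,193) and (186,228), and all three visible through the amber window. Now the door. I'll go over its top and pull it down from behind.

```bash
cat >> k.py <<'E'
BC=np.array([.523,-.222]);EX=np.array([.9983,-.0587]);EY=np.array([.0587,.9983])
def box(x,y,z): return np.r_[BC+x*EX+y*EY,z]
E
python3 - <<'E'
from h import *;from k import *
M=tool(-3.4,90);gd=np.array([0,0,env.grip_depth])
for b in((.225,0,.42),(.225,0,.25)): go(env,box(*b)+gd,M)
E
```

```text
dp [ 1.525 -0.372  0.108] rot [-3.000e-03  2.000e-03 -2.999e+00] rows 10.5 q [-0.3   0.67  0.83  0.    1.64  1.33] w [ 0.748 -0.235  0.744]
dp [ 1.525 -0.372 -0.572] rot [-3.000e-03  2.000e-03 -2.999e+00] rows 10.5 q [-0.3   0.71  1.11  0.    1.32  1.33] w [ 0.748 -0.235  0.574]
```

Call:
apply_moves([
  {"dp": [0,0,0.12],"rotation": [0,0,-1.0],"fingers": -1},
  {"dp": [0,0,0.12],"rotation": [0,0,-1.0],"fingers": -1},
  {"dp": [0,0,0.12],"rotation": [0,0,-1.0],"fingers": -1},
  {"dp": [0,0,0.12],"rotation": [0,0,-1.0],"fingers": -1},
])

```text
time_s: 54.4
tool_pos: [0.3669, -0.1421, 0.4219]
ee_rot: [-3.138, -0.001, 0.983]
force: [-0.6, 0.3, -0.0]
grip_width: 0.0002
grip_force: 0.0
```

Call:
apply_moves([
  {"dp": [0.7,-0.18,0],"rotation": [0,0,-1.0],"fingers": -1},
  {"dp": [0.7,-0.18,0],"rotation": [0,0,-1.0],"fingers": -1},
  {"dp": [0.7,-0.18,0],"rotation": [0,0,-1.0],"fingers": -1},
  {"dp": [0.7,-0.18,0],"rotation": [0,0,-1.0],"fingers": -1},
  {"dp": [0.7,-0.18,0],"rotation": [0,0,-1.0],"fingers": -1},
])

```text
time_s: 54.9
tool_pos: [0.5446, -0.1875, 0.4193]
ee_rot: [-3.137, 0.002, 0.464]
force: [0.2, 0.4, -0.7]
grip_width: 0.0005
grip_force: 0.0
```

Call:
apply_moves([
  {"dp": [0.82,-0.19,0],"rotation": [0,0,-1.0],"fingers": -1},
  {"dp": [0.82,-0.19,0],"rotation": [0,0,-1.0],"fingers": -1},
  {"dp": [0.82,-0.19,0],"rotation": [0,0,-1.0],"fingers": -1},
  {"dp": [0.82,-0.19,0],"rotation": [0,0,-1.0],"fingers": -1},
  {"dp": [0.82,-0.19,0],"rotation": [0,0,-1.0],"fingers": -1},
  {"dp": [0.82,-0.19,0],"rotation": [0,0,-1.0],"fingers": -1},
])

```text
time_s: 55.5
tool_pos: [0.7473, -0.2344, 0.4187]
ee_rot: [-3.14, 0.005, -0.058]
force: [-0.7, -0.8, -0.3]
grip_width: 0.0004
grip_force: 0.0
```

Call:
apply_moves([
  {"dp": [0,0,-0.2],"rotation": [0,0,0],"fingers": -1},
  {"dp": [0,0,-0.4],"rotation": [0,0,0],"fingers": -1},
  {"dp": [0,0,-0.6],"rotation": [0,0,0],"fingers": -1},
  {"dp": [0,0,-0.66],"rotation": [0,0,0],"fingers": -1},
  {"dp": [0,0,-0.66],"rotation": [0,0,0],"fingers": -1},
])

```text
time_s: 56.0
tool_pos: [0.7441, -0.234, 0.2561]
ee_rot: [-3.14, 0.005, -0.059]
force: [-0.2, 0.2, 1.4]
grip_width: 0.0006
grip_force: 0.0
```

Run:
```python
from h import *;from k import *
s=env.sense();print(s['force'].round(1),s['tool_pos'].round(4),s['grip_width'],s['ee_rot'].round(3))
t0=s['tool_pos'];prev=t0
for i,th in enumerate(np.r_[1.95,np.linspace(1.83,.09,15)]):
    c,sn=np.cos(th),np.sin(th)
    x=.010+.095+max(-.178*c+.019*sn,-.19*c+.019*sn,-.16*c+.008*sn);z=.125+.16*sn+.008*c
    if i%8==0: base=prev
    w=box(x,0,z);print(i,round(th,2),((w-base)/.25).round(3),w.round(3));prev=w
```

```text
[-0.2  0.2  1.4] [ 0.7441 -0.234   0.2561] 0.00060595296512262 [-3.14   0.005 -0.059]
0 1.95 [-0.114  0.003  0.058] [ 0.716 -0.233  0.271]
1 1.83 [-0.197  0.008  0.086] [ 0.695 -0.232  0.278]
2 1.71 [-0.288  0.013  0.106] [ 0.672 -0.231  0.282]
3 1.58 [-0.381  0.018  0.115] [ 0.649 -0.229  0.285]
4 1.46 [-0.47   0.024  0.115] [ 0.627 -0.228  0.285]
5 1.33 [-0.559  0.029  0.105] [ 0.604 -0.227  0.282]
6 1.21 [-0.646  0.034  0.086] [ 0.583 -0.226  0.277]
7 1.08 [-0.73   0.039  0.056] [ 0.562 -0.224  0.27 ]
8 0.96 [-0.075  0.004 -0.038] [ 0.543 -0.223  0.261]
9 0.84 [-0.14   0.008 -0.085] [ 0.527 -0.222  0.249]
10 0.71 [-0.198  0.012 -0.139] [ 0.512 -0.221  0.236]
11 0.59 [-0.249  0.015 -0.2  ] [ 0.499 -0.221  0.22 ]
12 0.46 [-0.292  0.017 -0.266] [ 0.488 -0.22   0.204]
13 0.34 [-0.327  0.019 -0.338] [ 0.48  -0.219  0.186]
14 0.21 [-0.352  0.021 -0.413] [ 0.473 -0.219  0.167]
15 0.09 [-0.368  0.022 -0.491] [ 0.469 -0.219  0.147]
```

Call:
apply_moves([
  {"dp": [-0.114,0.003,0.05],"rotation": [0,0,0],"fingers": -1},
  {"dp": [-0.197,0.008,0.08],"rotation": [0,0,0],"fingers": -1},
  {"dp": [-0.288,0.013,0.1],"rotation": [0,0,0],"fingers": -1},
  {"dp": [-0.381,0.018,0.11],"rotation": [0,0,0],"fingers": -1},
  {"dp": [-0.47,0.024,0.11],"rotation": [0,0,0],"fingers": -1},
  {"dp": [-0.559,0.029,0.1],"rotation": [0,0,0],"fingers": -1},
  {"dp": [-0.646,0.034,0.083],"rotation": [0,0,0],"fingers": -1},
  {"dp": [-0.73,0.039,0.055],"rotation": [0,0,0],"fingers": -1},
])

```text
time_s: 56.8
tool_pos: [0.5655, -0.2258, 0.2779]
ee_rot: [3.139, -0.01, -0.059]
force: [2.3, 0.2, 1.7]
grip_width: 0.0003
grip_force: 1.0
```

Call:
apply_moves([
  {"dp": [-0.075,0.004,-0.038],"rotation": [0,0,0],"fingers": -1},
  {"dp": [-0.14,0.008,-0.085],"rotation": [0,0,0],"fingers": -1},
  {"dp": [-0.198,0.012,-0.139],"rotation": [0,0,0],"fingers": -1},
  {"dp": [-0.249,0.015,-0.2],"rotation": [0,0,0],"fingers": -1},
  {"dp": [-0.292,0.017,-0.266],"rotation": [0,0,0],"fingers": -1},
  {"dp": [-0.327,0.019,-0.338],"rotation": [0,0,0],"fingers": -1},
  {"dp": [-0.352,0.021,-0.413],"rotation": [0,0,0],"fingers": -1},
  {"dp": [-0.368,0.022,-0.47],"rotation": [0,0,0],"fingers": -1},
])

```text
time_s: 57.6
tool_pos: [0.4736, -0.2207, 0.158]
ee_rot: [3.139, -0.007, -0.059]
force: [1.1, -0.6, 1.3]
grip_width: 0.0003
grip_force: 0.6
```

Run:
```python
from h import *;from k import *
s=env.sense();print(s['force'].round(1),s['tool_pos'].round(4))
M=tool(-3.4,90);gd=np.array([0,0,env.grip_depth])
for b in((-.070,0,.19),(-.089,0,.19),(-.089,0,.144)): go(env,box(*b)+gd,M)
```

```text
[ 1.1 -0.6  1.3] [ 0.4736 -0.2207  0.158 ]
dp [-0.082  0.011  0.128] rot [ 0.006  0.013 -0.001] rows 0.8 q [-0.45  0.24  1.95  0.    0.95  1.18] w [ 0.453 -0.218  0.514]
dp [-0.158  0.016  0.128] rot [ 0.006  0.013 -0.001] rows 1.0 q [-0.46  0.21  1.99  0.    0.94  1.17] w [ 0.434 -0.217  0.514]
dp [-0.158  0.016 -0.056] rot [ 0.006  0.013 -0.001] rows 0.8 q [-0.46  0.28  2.02  0.    0.84  1.17] w [ 0.434 -0.217  0.468]
```

Call:
apply_moves([
  {"dp": [0,0,0.15],"rotation": [0,0,0],"fingers": -1},
  {"dp": [0,0,0.15],"rotation": [0,0,0],"fingers": -1},
  {"dp": [-0.155,0.016,0.15],"rotation": [0,0,0],"fingers": -1},
  {"dp": [-0.155,0.016,0.1],"rotation": [0,0,0],"fingers": -1},
  {"dp": [-0.155,0.016,0.04],"rotation": [0,0,0],"fingers": -1},
  {"dp": [-0.155,0.016,0.0],"rotation": [0,0,0],"fingers": -1},
  {"dp": [-0.155,0.016,-0.03],"rotation": [0,0,0],"fingers": -1},
  {"dp": [-0.155,0.016,-0.03],"rotation": [0,0,0],"fingers": -1},
])

```text
time_s: 58.4
tool_pos: [0.4335, -0.2157, 0.1476]
ee_rot: [3.142, -0.002, -0.059]
force: [-0.5, 0.4, 0.1]
grip_width: 0.0007
grip_force: 0.0
```

Call:
apply_moves([
  {"dp": [0,0,-0.01],"rotation": [0,0,0],"fingers": -1},
  {"dp": [0,0,-0.02],"rotation": [0,0,0],"fingers": -1},
  {"dp": [0,0,-0.03],"rotation": [0,0,0],"fingers": -1},
  {"dp": [0,0,-0.03],"rotation": [0,0,0],"fingers": -1},
])

```text
time_s: 58.8
tool_pos: [0.4341, -0.216, 0.1437]
ee_rot: [3.141, -0.004, -0.059]
force: [-9.5, 5.0, 38.1]
grip_width: 0.0003
grip_force: 19.1
```

Call:
apply_moves([
  {"dp": [0,0,0.1],"rotation": [0,0,0],"fingers": -1},
  {"dp": [0,0,0.25],"rotation": [0,0,0],"fingers": -1},
  {"dp": [0,0,0.25],"rotation": [0,0,0],"fingers": -1},
  {"dp": [0,0,0.25],"rotation": [0,0,0],"fingers": -1},
])

```text
time_s: 59.2
tool_pos: [0.4336, -0.2158, 0.2035]
ee_rot: [3.141, -0.004, -0.059]
force: [-0.3, 0.0, 0.2]
grip_width: 0.0008
grip_force: 0.0
```

Run:
```python
from h import *;from k import *
s=env.sense();print(s['force'].round(1),s['tool_pos'].round(4))
M=tool(-3.4,90);gd=np.array([0,0,env.grip_depth])
for b in((-.148,-.085,.2),(-.148,-.085,.08),(-.148,.018,.08)): go(env,box(*b)+gd,M)
im,p=snap('side','s10.png')
m=cv2.inRange(cv2.cvtColor(im,cv2.COLOR_RGB2HSV),(0,150,60),(6,255,255));m[:, :340]=0;m[200:]=0
ys,xs=np.nonzero(m);print(len(xs),xs.mean() if len(xs) else 0,ys.min() if len(xs) else 0)
cv2.imwrite('pics/c6.png',cv2.resize(im[60:200,260:420,::-1],None,fx=4,fy=4))
```

```text
[-0.3  0.   0.2] [ 0.4336 -0.2158  0.2035]
dp [-0.253 -0.329 -0.014] rot [ 0.002  0.007 -0.   ] rows 2.1 q [-0.68  0.18  2.    0.    0.96  0.95] w [ 0.37  -0.298  0.524]
dp [-0.253 -0.329 -0.494] rot [ 0.002  0.007 -0.   ] rows 3.2 q [-0.68  0.37  2.08  0.    0.69  0.95] w [ 0.37  -0.298  0.404]
dp [-0.229  0.082 -0.494] rot [ 0.002  0.007 -0.   ] rows 2.8 q [-0.48  0.29  2.2   0.    0.65  1.15] w [ 0.376 -0.195  0.404]
28 379.7857142857143 134
```

View pics/c6.png

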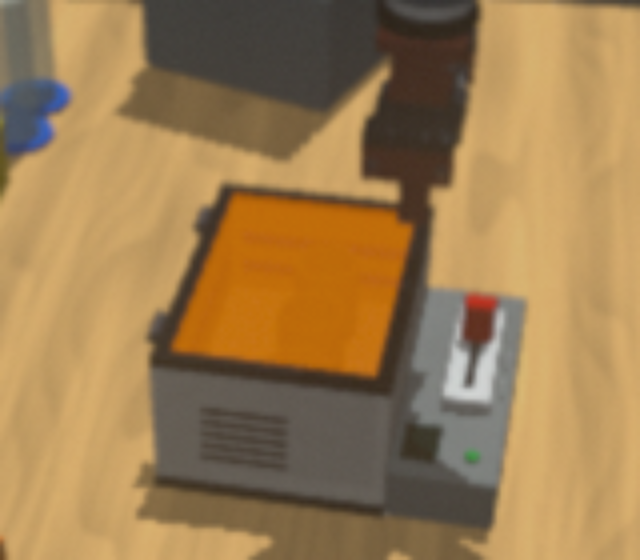

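The door lies flush and seated, and the red grip is still at its zero end, crop (480,318). Next, the timer slide.

Call:
apply_moves([
  {"dp": [-0.253,-0.33,0],"rotation": [0,0,0],"fingers": -1},
  {"dp": [-0.253,-0.33,0],"rotation": [0,0,0],"fingers": -1},
  {"dp": [-0.253,-0.33,0],"rotation": [0,0,0],"fingers": -1},
  {"dp": [-0.253,-0.33,-0.2],"rotation": [0,0,0],"fingers": -1},
  {"dp": [-0.253,-0.33,-0.4],"rotation": [0,0,0],"fingers": -1},
  {"dp": [-0.253,-0.33,-0.48],"rotation": [0,0,0],"fingers": -1},
  {"dp": [-0.253,-0.33,-0.48],"rotation": [0,0,0],"fingers": -1},
])

```text
time_s: 59.95
tool_pos: [0.3673, -0.2956, 0.079]
ee_rot: [-3.136, 0.006, -0.059]
force: [-0.1, 0.2, -0.2]
grip_width: 0.0003
grip_force: 0.0
```

Call:
apply_moves([
  {"dp": [0.003,0.05,0],"rotation": [0,0,0],"fingers": -1},
  {"dp": [0.006,0.1,0],"rotation": [0,0,0],"fingers": -1},
  {"dp": [0.009,0.16,0],"rotation": [0,0,0],"fingers": -1},
  {"dp": [0.013,0.22,0],"rotation": [0,0,0],"fingers": -1},
  {"dp": [0.016,0.28,0],"rotation": [0,0,0],"fingers": -1},
  {"dp": [0.02,0.34,0],"rotation": [0,0,0],"fingers": -1},
  {"dp": [0.021,0.37,0],"rotation": [0,0,0],"fingers": -1},
  {"dp": [0.021,0.37,0],"rotation": [0,0,0],"fingers": -1},
])

```text
time_s: 60.75
tool_pos: [0.3762, -0.2133, 0.0841]
ee_rot: [3.126, -0.006, -0.049]
force: [-22.4, -66.3, -9.8]
grip_width: 0.0004
grip_force: 33.6
```

Call:
apply_moves([
  {"dp": [0,-0.12,0],"rotation": [0,0,0],"fingers": -1},
  {"dp": [0,-0.2,0.1],"rotation": [0,0,0],"fingers": -1},
  {"dp": [0,-0.2,0.4],"rotation": [0,0,0],"fingers": -1},
  {"dp": [0,-0.2,0.7],"rotation": [0,0,0],"fingers": -1},
  {"dp": [0,-0.2,0.7],"rotation": [0,0,0],"fingers": -1},
])

```text
time_s: 61.25
tool_pos: [0.3741, -0.254, 0.2595]
ee_rot: [-3.141, -0.0, -0.059]
force: [0.3, -0.5, -0.6]
grip_width: 0.0004
grip_force: 0.0
```

Run:
```python
from h import *;from k import *
for n in('side','scene'):
  for f in((n+'0.png'),None):
    if f: im=cv2.imread('pics/'+f)[:,:,::-1];p=env.camera_params(n)
    else: im,p=snap(n,n+'9.png')
    m=cv2.inRange(cv2.cvtColor(im,cv2.COLOR_RGB2HSV),(0,170,130),(5,255,255))
    k,l,s,c=cv2.connectedComponentsWithStats(m)
    for i in range(1,k):
      if s[i,4]<6: continue
      w=onz(p,*c[i],.104);d=w[:2]-BC
      if abs(d@EY)<.15 and abs(d@EX)<.25: print(n,f,c[i].round(1),s[i,4],'box',(d@EX).round(4),(d@EY).round(4))
print(env.sense()['force'].round(1),env.sense()['tool_pos'].round(3))
```

```text
side side0.png [379.6 135.2] 18 box -0.1471 -0.039
scene scene0.png [203.1 186.8] 45 box -0.1476 -0.0403
[ 0.3  0.1 -0.6] [ 0.378 -0.256  0.264]
```

Run:
```python
from h import *;from k import *
for n in('side','scene'):
  for f in(n+'0.png',n+'9.png'):
    im=cv2.imread('pics/'+f)[:,:,::-1];p=env.camera_params(n)
    h=cv2.cvtColor(im,cv2.COLOR_RGB2HSV)
    m=cv2.inRange(h,(0,150,50),(6,255,255))|cv2.inRange(h,(174,150,50),(180,255,255))
    k,l,s,c=cv2.connectedComponentsWithStats(m)
    for i in range(1,k):
      if s[i,4]<6: continue
      w=onz(p,*c[i],.09);d=w[:2]-BC
      if abs(d@EY)<.15 and abs(d@EX+.15)<.07: print(f,c[i].round(1),s[i],'box',(d@EX).round(4),(d@EY).round(4))
  q=proj(p,box(-.148,.04,.104));print('expected',q,im[int(q[1])-2:int(q[1])+9:2,int(q[0])].tolist())
```

```text
side0.png [379.8 135.6] [377 134   7   5  27] box -0.1474 -0.0567
side9.png [378. 146.] [375 145   7   3  14] box -0.1474 0.0028
expected (np.float64(377.41799492532186), np.float64(149.43661217844874)) [[112, 49, 37], [98, 52, 37], [96, 49, 34], [95, 49, 32], [90, 47, 32], [117, 113, 110]]
scene0.png [203.4 188. ] [200 183   8  11  66] box -0.1578 -0.0425
scene9.png [226.9 184.4] [225 182   5   6  29] box -0.1616 0.0174
expected (np.float64(235.11683733975386), np.float64(183.29583126391927)) [[200, 160, 105], [199, 160, 104], [207, 167, 109], [186, 150, 100], [107, 97, 87], [53, 39, 26]]
```

Call:
apply_moves([
  {"dp": [-0.01,0,-0.2],"rotation": [0,0,0],"fingers": -1},
  {"dp": [-0.01,0,-0.4],"rotation": [0,0,0],"fingers": -1},
  {"dp": [-0.01,0,-0.6],"rotation": [0,0,0],"fingers": -1},
  {"dp": [-0.01,0,-0.7],"rotation": [0,0,0],"fingers": -1},
  {"dp": [-0.01,0,-0.7],"rotation": [0,0,0],"fingers": -1},
  {"dp": [-0.01,0,-0.7],"rotation": [0,0,0],"fingers": -1},
])

```text
time_s: 61.95
tool_pos: [0.372, -0.2546, 0.0826]
ee_rot: [-3.14, 0.0, -0.059]
force: [0.6, -0.8, -0.6]
grip_width: 0.0004
grip_force: 0.0
```

Call:
apply_moves([
  {"dp": [0.003,0.05,0],"rotation": [0,0,0],"fingers": -1},
  {"dp": [0.006,0.1,0],"rotation": [0,0,0],"fingers": -1},
  {"dp": [0.006,0.1,0],"rotation": [0,0,0],"fingers": -1},
])

```text
time_s: 62.25
tool_pos: [0.374, -0.229, 0.0837]
ee_rot: [3.141, -0.002, -0.058]
force: [-0.7, -0.2, -0.1]
grip_width: 0.0007
grip_force: 0.0
```

Call:
apply_moves([
  {"dp": [0.001,0.02,0],"rotation": [0,0,0],"fingers": -1},
  {"dp": [0.002,0.04,0],"rotation": [0,0,0],"fingers": -1},
  {"dp": [0.002,0.04,0],"rotation": [0,0,0],"fingers": -1},
])

```text
time_s: 62.55
tool_pos: [0.3744, -0.22, 0.0829]
ee_rot: [-3.142, -0.001, -0.059]
force: [-0.5, -0.1, 0.8]
grip_width: 0.0005
grip_force: 0.0
```

Run:
```python
from h import *;from k import *
s=env.sense();d=s['tool_pos'][:2]-BC;print(s['force'].round(1),s['tool_pos'].round(4),d@EX,d@EY)
for n in('side','scene'):
  im,p=snap(n,n+'11.png');h=cv2.cvtColor(im,cv2.COLOR_RGB2HSV)
  m=cv2.inRange(h,(0,150,40),(8,255,255))|cv2.inRange(h,(174,150,40),(180,255,255))
  k,l,st,c=cv2.connectedComponentsWithStats(m)
  for i in range(1,k):
    w=onz(p,*c[i],.1)[:2]-BC
    if st[i,4]>5 and abs(w@EY)<.15 and abs(w@EX+.15)<.07: print(n,c[i].round(1),st[i],(w@EX).round(3),(w@EY).round(3))
  print([tuple(np.round(proj(p,box(-.148,y,.104)),0)) for y in(-.04,0,.02,.04)])
```

```text
[-0.5 -0.1  0.8] [ 0.3744 -0.22    0.0829] -0.14850609518382832 -0.006743728150925159
side [377.5 149.4] [374 144   8  12  75] -0.148 0.035
[(np.float64(380.0), np.float64(135.0)), (np.float64(379.0), np.float64(142.0)), (np.float64(378.0), np.float64(146.0)), (np.float64(377.0), np.float64(149.0))]
scene [226.9 184.2] [224 181   7   7  45] -0.152 0.019
[(np.float64(203.0), np.float64(187.0)), (np.float64(219.0), np.float64(185.0)), (np.float64(227.0), np.float64(184.0)), (np.float64(235.0), np.float64(183.0))]
```

Run:
```python
from h import *;from k import *
p=env.camera_params('side');q=env.camera_params('scene')
for P,u,v,z in((p,377,161.8,.064),(p,377.5,156.3,.064),(q,188.7,196,.064),(q,238.7,190,.064)):
    d=onz(P,u,v,z)[:2]-BC;print((d@EX).round(3),(d@EY).round(3))
```

```text
-0.152 0.053
-0.15 0.024
-0.161 -0.085
-0.163 0.044
```

Call:
apply_moves([
  {"dp": [0.001,0.01,0],"rotation": [0,0,0],"fingers": -1},
  {"dp": [0.001,0.02,0],"rotation": [0,0,0],"fingers": -1},
  {"dp": [0.001,0.02,0],"rotation": [0,0,0],"fingers": -1},
])

```text
time_s: 62.95
tool_pos: [0.3746, -0.2155, 0.0827]
ee_rot: [3.142, -0.001, -0.059]
force: [-0.2, -0.7, 0.1]
grip_width: 0.0004
grip_force: 0.2
```

Call:
apply_moves([
  {"dp": [0.001,0.01,0],"rotation": [0,0,0],"fingers": -1},
  {"dp": [0.001,0.02,0],"rotation": [0,0,0],"fingers": -1},
  {"dp": [0.001,0.02,0],"rotation": [0,0,0],"fingers": -1},
])

```text
time_s: 63.25
tool_pos: [0.3751, -0.2144, 0.0829]
ee_rot: [3.135, -0.003, -0.056]
force: [-11.5, -30.0, -5.9]
grip_width: 0.0006
grip_force: 15.0
```

The track runs from about y = -0.085 to +0.05 in the box frame. The grip therefore started roughly 20 mm up its range and now bears hard on the end stop: 30 N within 1 mm, against 2 N of friction. Backing off.

Call:
apply_moves([
  {"dp": [0,-0.06,0],"rotation": [0,0,0],"fingers": -1},
  {"dp": [0,-0.12,0],"rotation": [0,0,0],"fingers": -1},
  {"dp": [0,-0.12,0.2],"rotation": [0,0,0],"fingers": -1},
  {"dp": [0,-0.12,0.4],"rotation": [0,0,0],"fingers": -1},
  {"dp": [0,-0.12,0.8],"rotation": [0,0,0],"fingers": -1},
  {"dp": [0,-0.12,1.0],"rotation": [0,0,0],"fingers": -1},
  {"dp": [0,-0.12,1.0],"rotation": [0,0,0],"fingers": -1},
  {"dp": [0,-0.12,1.0],"rotation": [0,0,0],"fingers": -1},
])

```text
time_s: 64.05
tool_pos: [0.3778, -0.2427, 0.3395]
ee_rot: [3.136, -0.012, -0.059]
force: [-0.0, 0.0, -0.5]
grip_width: 0.0003
grip_force: 0.0
```

Run:
```python
from h import *;from k import *
for n in('side','scene'):
  im,p=snap(n,n+'12.png');h=cv2.cvtColor(im,cv2.COLOR_RGB2HSV)
  m=cv2.inRange(h,(0,150,40),(8,255,255))|cv2.inRange(h,(174,150,40),(180,255,255))
  k,l,st,c=cv2.connectedComponentsWithStats(m)
  for i in range(1,k):
    w=onz(p,*c[i],.1)[:2]-BC
    if st[i,4]>5 and abs(w@EY)<.15 and abs(w@EX+.15)<.07: print(n,c[i].round(1),st[i],(w@EX).round(3),(w@EY).round(3))
# door flush: compare amber centroid with the seated view
for f in('s10.png','side12.png'):
  h=cv2.cvtColor(cv2.imread('pics/'+f),cv2.COLOR_BGR2HSV)[90:160,290:375];m=cv2.inRange(h,(10,220,150),(22,255,255));y,x=np.nonzero(m);print(f,len(x),x.mean(),y.mean(),y.min(),y.max())
print(env.sense()['force'].round(1),env.sense()['tool_pos'])
```

```text
side [377.3 149.8] [374 145   8  11  62] -0.148 0.037
scene [226.9 184.2] [224 181   7   7  45] -0.152 0.019
s10.png 1938 44.05830753353973 40.70227038183695 19 62
side12.png 1932 44.09834368530021 40.59834368530021 19 62
[-0.  -0.2 -0.5] [ 0.3752271  -0.24092829  0.33368985]
```

```bash
python3 -c "
from rig import env
print(env.finish_job())"
```

```text
the job is handed in; nothing more can be done
None
```

I handed the job in at about 64 s: the three grey cups stand mouth up in the curing box, the door is pressed down onto its catch, and the timer slide is hard against its end stop; the hand-in gave no verdict, and I never touched the gear or the bracket.

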